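# Sort the lemons and seasonings into their tray and caddy

## Robot

A 6-joint arm with a two-finger parallel gripper is mounted at the origin on a cart in front of the work surface, level with it; the furniture and walls round the work are solid. World frame = base frame: x ahead of the robot, y to its left, z up, the work surface at z = 0. Lengths are in m, angles in rad, forces in N, time in s.
With the tool pointing down it reaches from about 0.25 to 0.725 m from the base axis. Payload 4 kg.
Tool frame: the origin (TCP) lies midway between the tips of the shut fingers; the grasp point (between the pads) lies 19 mm behind it; z points along the fingers, y is the line along which they close (so a half turn about z gives the same grasp; the last joint's range is limited). The gripper opens to 85 mm and grips with 20 to 120 N. Pads are 22 mm wide; open, the fingers measure 114 mm over their backs; the gripper's body (76 mm by 85 mm) begins 54 mm behind the grasp point. The pads swing forward as they close: fully open they stand 13 mm farther back than shut.
Start: joints at [-1.226, 0.241, 0.005, 1.335, 0, 1.571], TCP at [0.169, -0.471, 0.21] pointing down, gripper open.
Joint ranges: [-2.72, 2.72], [-1.05, 1.87], [-1.09, 1.28], [-1.99, 2.15], [-1.42, 1.44], [-3.14, 3.14]. Speed limits (rad/s): [2.79, 2.79, 3.14, 3.14, 3.14, 3.14].

## Interface

Orientations are given as a unit quaternion [x, y, z, w].
In Python, from workcell import bot, camera, job_done gives the robot as it stands.
- The arm moves only by the tool carry_out, never from a script. Its argument "plan" is a list of rows, each an object of numbers: "dx", "dy", "dz": the shift along the tool's x, y, z in mm; "twist": the turn about the tool's z in degrees; "fingers": the closure, from -1 (fully open) to 1 (shut). In form: [{"dx": .., "dy": .., "dz": .., "twist": .., "fingers": ..}, ...]. A call has exactly 5 rows; each row is the pose to reach, as a shift and turn from the pose commanded when the call began, along the tool's axes at that moment; what a row does not reach only later rows make up. A row lasts 1/12 s, in which the tool goes at most 41.7 mm and 7.16 degrees, less where a joint would pass 70% of its speed; a pose out of reach is approached as far as the arm can. A call with a gripper value outside its range is refused whole. The fingers move at their own pace and stop on an object; the grip force is fixed at half the most. Time passes only in rows, so rows that repeat a pose let the fingers close, or fill a call up. It gives the time, the measured TCP pose, the force, the opening and the grip force at its end, in the units of the state.
- bot.get_obs(): the state, without advancing time (a new reading comes with each control period).
- camera(name): name is "side" or "top" or "wrist"; returns a dict with "image" (480x640x3 uint8, red, green, blue), "intrinsics" (3x3 intrinsics, pixels), "eye" and "attitude" of the camera in the world. Camera axes: x right, y down, z forward; pixel columns grow to the right and rows downward; lengths in m; the calibration is good to about 2 mm. A picture is of the moment at which its call begins. There is no depth.
- job_done(): hands the job in; it is judged then, once.
The state is a dict: "clock": time; "joint_pos": joint angles; "joint_vel": joint speeds; "tau": joint torques, N m; "eef_pos": TCP position; "tool_rot": TCP orientation; "ft_force": force on the tool from outside, world axes, zero at the start; "ft_torque": the same for the moment, N m; "grip_width": finger opening in m; "grasp_force": force on a finger pad.
Only numpy, scipy, OpenCV 4.12 (cv2) and the standard library are available. Lean on these libraries where they do the work, as an engineer would, in place of code of your own. Each camera call takes 0.05 s, during which the arm holds its last target. There are 200 camera calls.

## Task

Tidy the worktop: put both lemons in the shallow white-rimmed metal tray, and stand the seasonings in the low three-bay wooden caddy, the grey-topped shaker in the middle bay and one red-capped spice jar in the bay on each side of it. Do not knock over any jar or the shaker on the way, and leave the white mug where it stands.

Things in the scene. Friction and masses are not known exactly. Their poses are not given: they have to be found in the camera images.
- spice_jar_a: Closed glass spice jar with a red screw cap and a green label, standing upright; round, 106 high, glass 42 in diameter, cap (top 21) 45 in diameter; straight enough to grip from about 30 to 80 above its foot (gripped low, its cap may meet the palm). Origin: centre of its underside, z up its axis. 0.08 to 0.15 kg.
- spice_jar_b: Closed glass spice jar with a red screw cap and a red and cream label, standing upright; round, 106 high, glass 42 in diameter, cap (top 21) 45 in diameter; straight enough to grip from about 30 to 80 above its foot (gripped low, its cap may meet the palm). Origin: centre of its underside, z up its axis. 0.08 to 0.15 kg.
- shaker: Grey salt-and-pepper shaker with a clear body, grey filling and a rounded grey top with holes, standing upright; round, 90 high, 44 in diameter up to 66 above its foot, the top above that narrows to about 34; 16 lower than the spice jars, and it may lean by 3 degrees as it stands. Origin: centre of its underside, z up its axis. 0.07 to 0.14 kg.
- lemon_a: Yellow lemon, the slightly smaller one, lying on its side; 76 long (along its x, the way its tips point), 54 across and high. Origin: centre of its underside as it lies at the start, z up from there through its middle (the middle is 27 above the origin); it may roll if it is knocked. 0.07 to 0.15 kg.
- lemon_b: Yellow lemon, the slightly larger one, lying on its side; 78 long (along its x, the way its tips point), 56 across and high. Origin: centre of its underside as it lies at the start, z up from there through its middle (the middle is 28 above the origin); it may roll if it is knocked. 0.07 to 0.15 kg.
- caddy: Low open caddy of pale wood, fixed to the worktop: 194 long (its x; 200 with the small end cleats) by 68 wide (its y) by 28 high. Two cross walls part it into three equal square bays in a row along x, each 58 x 58 inside, centres at x = -63, 0 and +63, y = 0; walls 5 thick, bay floor 5 above the origin. Origin: centre of its underside.
- tray: Shallow rectangular metal tray with white rim and black floor, fixed to the worktop: 135 (its x) by 225 (its y) by 26 high, inside 128 x 216, floor 6 above the origin, walls 4. Origin: centre of its underside. Both lemons fit lengthwise, one behind the other along y.
- mug: White mug, 79 x 110 (with handle) x 94 high, a loose bystander at the back behind the work, not to be moved. Origin: centre of its underside.
There are look-alikes about, which are no part of the job. What is shaped like the spice_jar_a but turquoise is not meant.

How it is judged:
By the outcome, as a careful person would: the job done as asked, in the order asked, and still so for the second after the job is handed in, with the robot touching nothing.
It also fails if it takes over 131 s, if anything falls off the work surface, if the arm or the gripper's body presses on something with over 40 N, if the wrist force passes 120 N, or if a joint passes its speed limit or range.

## Working session

There is one attempt and no reset: what is moved stays moved. The work goes in short steps, Python scripts to look and compute and a tool call to move; the robot and the scene stay as the last step left them, time stands still between calls to the robot, and variables do not carry over. Pictures are saved under pics/ and viewed, at most 14 in all, crops included, and the job is handed in when it is done.

Besides the shell and the picture viewer there is one more tool, called after "Call:" by a JSON object that holds its "op" and its "data". carry_out: Moves the arm, as the interface text tells. Its arguments: {"type":"object","properties":{"plan":{"type":"array","items":{"type":"object","properties":{"dx":{"type":"number"},"dy":{"type":"number"},"dz":{"type":"number"},"twist":{"type":"number"},"fingers":{"type":"number"}}}}},"required":["plan"]}

```bash
ls; mkdir -p pics; cat > h.py <<'E'
import numpy as np, cv2
from scipy.spatial.transform import Rotation as R
from workcell import bot, camera, job_done
def shot(n,f=None):
    c=camera(n)
    if f: cv2.imwrite('pics/'+f,c['image'][:,:,::-1])
    return c
def rot(a):
    a=np.array(a,float)
    return a if a.shape==(3,3) else R.from_quat(a).as_matrix()
def ray(c,u,v):
    d=rot(c['attitude'])@np.linalg.inv(np.array(c['intrinsics']))@np.array([u,v,1.]); return np.array(c['eye'],float),d
def onz(c,u,v,z):
    e,d=ray(c,u,v); return e+d*(z-e[2])/d[2]
def proj(c,p):
    q=np.array(c['intrinsics'])@rot(c['attitude']).T@(np.array(p,float)-np.array(c['eye'])); return q[:2]/q[2]
E
python3 - <<'E'
from h import *
for n in('top','side'):
    c=shot(n,n+'0.png'); print(n,c['eye'],c['attitude'],np.array(c['intrinsics']).round(1).tolist())
print(bot.get_obs())
E
```

```text
pics
top [ 0.33432216 -0.10703574  1.33092113] [ 0.71170768 -0.69766892  0.05206487 -0.06339955] [[510.7, 0.0, 320.1], [0.0, 510.7, 247.2], [0.0, 0.0, 1.0]]
side [0.3455877  1.15286144 0.88909559] [-0.07387768  0.88107765 -0.46618835  0.03021076] [[578.3, 0.0, 322.4], [0.0, 578.3, 234.7], [0.0, 0.0, 1.0]]
{'clock': 0.1, 'joint_pos': array([-1.22598186e+00,  2.41341031e-01,  3.89703417e-03,  1.33520207e+00,
        8.95491576e-06,  1.57078908e+00]), 'joint_vel': array([-0.00011134, -0.00190067,  0.00160836,  0.00077589,  0.00056693,
       -0.00044874]), 'tau': array([ 1.07895066e-03, -3.73138797e+01,  2.53009808e+01,  1.08380121e-02,
       -2.08269694e-05, -2.23436906e-06]), 'eef_pos': array([ 0.16881541, -0.47001583,  0.20951485]), 'tool_rot': array([ 9.85173608e-01,  1.71557880e-01, -1.54250742e-04, -9.11924936e-04]), 'ft_force': array([ 0.21195916,  0.62145245, -0.14963905]), 'ft_torque': array([-0.00320867, -0.03082669,  0.00596576]), 'grasp_force': 0.0, 'grip_width': 0.08548298919931421}
```

View pics/top0.png

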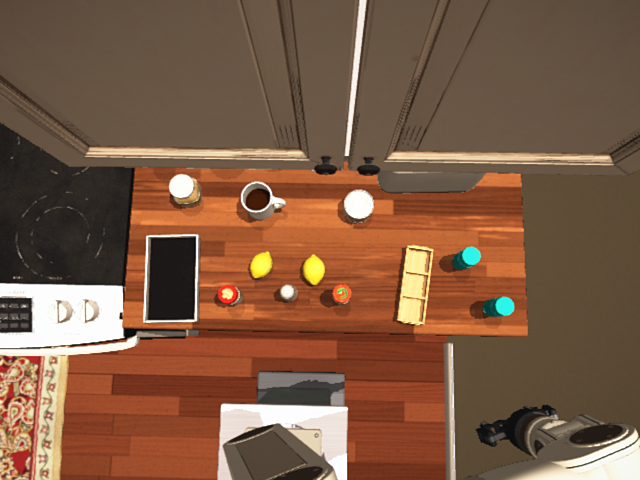

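View pics/side0.png

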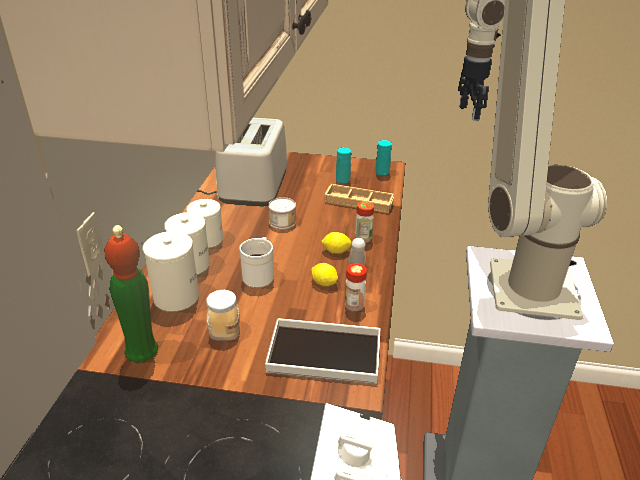

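The top view (up = +x, left = +y) shows:
- Lemons at (261,265) and (314,269).
- Red-capped jars at (228,295) and (342,294).
- Grey-topped shaker at (288,292).
- Caddy at (415,285), tray at (172,278) and mug at (258,200).
- Turquoise decoys at (467,258) and (499,307), not part of the job. The two red-capped jars with glass bodies match the description.

The side view agrees. Next I'll measure everything and make one confirming crop.

```bash
cat > meas.py <<'E'
from h import *
def blobs(c,lo,hi,box,k=5,lo2=None,hi2=None):
    x0,y0,x1,y1=box; hsv=cv2.cvtColor(c['image'],cv2.COLOR_RGB2HSV)
    m=cv2.inRange(hsv,lo,hi)
    if lo2: m|=cv2.inRange(hsv,lo2,hi2)
    z=np.zeros_like(m); z[y0:y1,x0:x1]=m[y0:y1,x0:x1]
    z=cv2.morphologyEx(z,cv2.MORPH_CLOSE,np.ones((k,k)))
    cs=cv2.findContours(z,cv2.RETR_EXTERNAL,cv2.CHAIN_APPROX_NONE)[0]
    return max(cs,key=cv2.contourArea)
def mapz(c,cn,z): return np.array([onz(c,*p[0],z)[:2] for p in cn],np.float32)
def rect(P):
    (cx,cy),(w,h),a=cv2.minAreaRect(P.reshape(-1,1,2)*1000)
    if w<h: w,h,a=h,w,a+90
    return np.round([cx,cy,w,h,(a+90)%180-90],1)
def cent(cn):
    m=cv2.moments(cn); return m['m10']/m['m00'],m['m01']/m['m00']
E
python3 - <<'E'
from meas import *
t=shot('top'); s=shot('side')
Y=((22,120,90),(35,255,255))
for n,b in(('lemL',(245,245,277,285)),('lemR',(298,250,330,290))): print(n,rect(mapz(t,blobs(t,*Y,b),.027)))
for n,b in(('sL',(305,258,345,292)),('sR',(318,228,358,260))):
    u=cent(blobs(s,*Y,b)); print(n,onz(s,*u,.027)[:2]*1000)
RD=((0,170,90),(5,255,255)); R2=((173,150,90),(180,255,255))
for n,b in(('jarL',(212,278,245,310)),('jarR',(328,280,356,308))):
    cn=blobs(t,*RD,b,7,*R2); (u,v),r=cv2.minEnclosingCircle(cn); print(n,u,v,r,onz(t,u,v,.1)*1000,rect(mapz(t,cn,.1)))
for n,b in(('sjL',(340,255,372,290)),('sjR',(352,195,380,218))):
    cn=blobs(s,*RD,b,7,*R2); x,y,w,h=cv2.boundingRect(cn); print(n,x,y,w,h,onz(s,x+w/2,y+h/2,.096)*1000)
cn=blobs(t,(0,0,95),(180,70,255),(275,278,302,305)); print('shaker',cv2.minEnclosingCircle(cn),onz(t,*cv2.minEnclosingCircle(cn)[0],.085)*1000)
cn=blobs(s,(0,0,95),(180,70,255),(346,234,370,262)); print('sshaker',cv2.boundingRect(cn),onz(s,*cent(cn),.08)*1000)
print('caddy',rect(mapz(t,blobs(t,(15,40,120),(35,190,255),(392,238,440,332),9),.028)))
print('tray',rect(mapz(t,blobs(t,(0,0,140),(180,45,255),(138,225,206,330),9),.026)))
print('mug',onz(t,256,200,.09))
A=cv2.resize(t['image'][235:335,135:445],None,fx=2.58,fy=2.58,interpolation=2)
B=cv2.resize(s['image'][130:330,300:420],None,fx=1.65,fy=1.65,interpolation=2)
o=np.zeros((590,800,3),np.uint8); o[:A.shape[0],:A.shape[1]]=A[:, :800]; o[258:258+B.shape[0],:B.shape[1]]=B[:332]
w=shot('wrist')['image']; w=cv2.resize(w,(440,330)); o[258:588,300:740]=w
cv2.imwrite('pics/crop1.png',o[:,:,::-1])
E
```

```text
lemL [501.   67.8  58.7  57.4  16.4]
lemR [491.7 -67.4  60.4  58.3  46.2]
sL [501.43615603  67.9968775 ]
sR [491.55883641 -70.03679838]
jarL 227.28211975097656 293.93017578125 9.776697158813477 [418.82020941 136.47565802 100.        ] [418.7 136.   46.3  43.4 -88.8]
jarR 338.0 296.0 7.810349941253662 [ 419.20845099 -130.61675148  100.        ] [ 415.8 -126.6   37.4   10.5   40.8]
sjL 346 264 21 19 [418.76581945 140.09220936  96.        ]
sjR 357 207 17 9 [ 424.40958659 -122.62555947   96.        ]
shaker ((287.5, 292.5), 7.905794143676758) [426.28474881  -7.65159966  85.        ]
sshaker (349, 234, 20, 28) [427.51231815  22.66687556  80.        ]
caddy [ 459.7 -328.1  202.4   69.4   -7.6]
tray [463.7 298.4 225.9 138.2   2.3]
mug [0.65577808 0.0782438  0.09      ]
```

View pics/crop1.png

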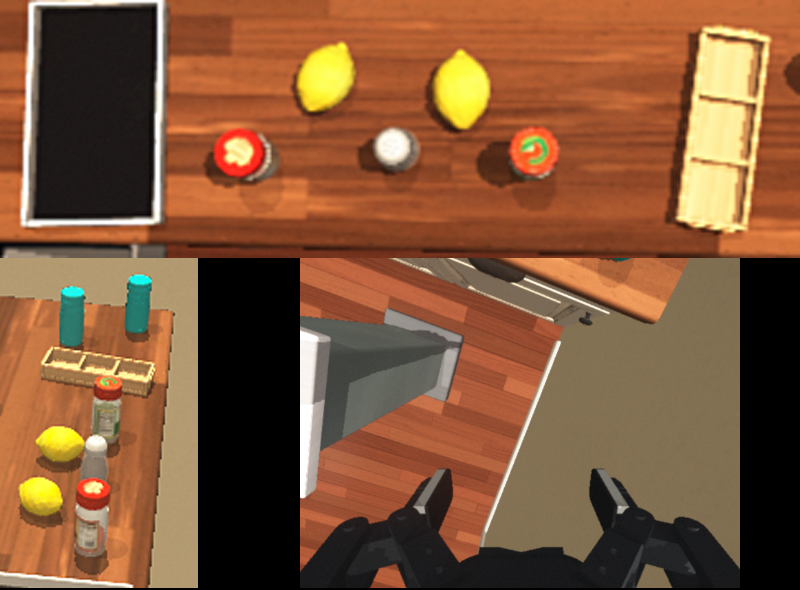

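The crop confirms the jar on the left (cream cap picture, red/cream label) as spice_jar_b. The right one (green-marked cap, green label) is spice_jar_a. The shaker stands between them, and the turquoise jars lie beyond the caddy. Lemon and jar centres need one refinement.

```bash
cat >> h.py <<'E'
def go(x,y,z,yaw,tilt=False):
    "mm, deg -> row values relative to present pose"
    o=bot.get_obs(); M=rot(o['tool_rot']); d=M.T@(np.array([x,y,z])/1000-o['eef_pos'])*1000
    cy=np.degrees(np.arctan2(M[1,0],M[0,0])); tw=-((yaw-cy+180)%360-180)
    print('d',d.round(1),'twist',round(tw,1),'yaw now',cy.round(1),'pos',(o['eef_pos']*1000).round(1),'j6',o['joint_pos'][5].round(2),'zaxis',M[:,2].round(3))
E
python3 - <<'E'
from meas import *
t=shot('top'); s=shot('side')
Y=((20,90,50),(38,255,255))
for n,b in(('lemL',(242,242,280,288)),('lemR',(295,247,333,293))):
    P=mapz(t,blobs(t,*Y,b),.027)*1000; (cx,cy),ax,a=cv2.fitEllipse(P); 
    q=P-P.mean(0); w,v=np.linalg.eigh(q.T@q); v=v[:,1]
    print(n,round(cx),round(cy),np.round(ax),'pca axis',np.degrees(np.arctan(v[1]/v[0])).round(), 'ell',round(a))
def tri(p,q):
    (e,d),(f,g)=ray(t,*p),ray(s,*q); k=np.linalg.lstsq(np.c_[d,-g],f-e,rcond=None)[0]
    a,b=e+k[0]*d,f+k[1]*g; return ((a+b)*500).round(1),(1000*np.linalg.norm(a-b)).round(1)
RD=((0,110,60),(16,255,255)); R2=((170,110,60),(180,255,255))
# jar cap top faces from the crop, hulls limited to cap
for n,b,sb in(('jarL',(217,283,239,308),(340,262,372,286)),('jarR',(331,282,353,306),(354,202,378,217))):
    x,y,w,h=cv2.boundingRect(blobs(t,(0,150,110),(12,255,255),b,9,(172,120,90),(180,255,255)));X,Y_,W,H=cv2.boundingRect(blobs(s,(0,150,90),(14,255,255),sb,9,(172,120,90),(180,255,255)))
    print(n,(x,y,w,h),(X,Y_,W,H),onz(t,x+w/2,y+h/2,.098)[:2]*1000,tri((x+w/2,y+h/2),(X+W/2,Y_+H/2)))
print('shaker',tri((287.3,292),(358,243.5)),onz(t,287.3,292,.085)*1000)
# floor of tray
cn=blobs(t,(0,0,0),(180,255,60),(145,235,200,325),5); print('tray floor',rect(mapz(t,cn,.006)))
for p in((147,236),(199,236),(144,322),(198,320)): print(onz(t,*p,.026)[:2]*1000)
go(490,-68,150,180)
E
```

```text
lemL 501 68 [51. 68.] pca axis -29.0 ell 63
lemR 491 -68 [54. 72.] pca axis 5.0 ell 93
jarL (217, 283, 22, 25) (340, 262, 32, 24) [415.20891734 134.94043007] (array([417.9, 136.3,  91.4]), np.float64(4.4))
jarR (331, 282, 22, 24) (354, 202, 24, 15) [ 424.34749011 -140.21214607] (array([ 424.7, -140.4,   91.2]), np.float64(0.3))
shaker (array([429.3,  -6.3,  74.4]), np.float64(1.9)) [427.49309242  -7.12482391  85.        ]
tray floor [464.8 302.7 214.6 118.3   2.1]
[570.66558989 369.04652699]
[573.17430653 232.73685348]
[348.4754333  359.68110257]
[356.36503036 222.29738967]
d [ 438.2 -270.2   60.2] twist -160.2 yaw now 19.8 pos [ 169.  -470.4  210.1] j6 1.57 zaxis [-0.     0.001 -1.   ]
```

Call:
{"op": "carry_out", "data": {"plan": [{"twist":-7,"fingers":-1},{"twist":-14,"fingers":-1},{"twist":-21,"fingers":-1},{"twist":-28,"fingers":-1},{"twist":-35,"fingers":-1}]}}

```text
$.plan[0]: bad value
```

Call:
{"op": "carry_out", "data": {"plan": [{"dx":0,"dy":0,"dz":0,"twist":-7,"fingers":-1},{"dx":0,"dy":0,"dz":0,"twist":-14,"fingers":-1},{"dx":0,"dy":0,"dz":0,"twist":-21,"fingers":-1},{"dx":0,"dy":0,"dz":0,"twist":-28,"fingers":-1},{"dx":0,"dy":0,"dz":0,"twist":-35,"fingers":-1}]}}

```text
clock: 0.77
eef_pos: [0.169, -0.4705, 0.2103]
tool_rot: [0.887, 0.463, 0.0, -0.0]
ft_force: [-0.1, -0.1, 0.7]
grip_width: 0.0852
grasp_force: 0.0
```

```bash
python3 -c "
from h import *
print(bot.get_obs()['joint_pos'].round(3)); go(490,-68,150,180); go(490,-68,150,0)"
```

```text
[-1.226  0.241  0.005  1.335 -0.     0.954]
d [513.8  33.   60.3] twist -124.9 yaw now 55.1 pos [ 169.  -470.5  210.3] j6 0.95 zaxis [-0.  0. -1.]
d [513.8  33.   60.3] twist 55.1 yaw now 55.1 pos [ 169.  -470.5  210.3] j6 0.95 zaxis [-0.  0. -1.]
```

Call:
{"op": "carry_out", "data": {"plan": [{"dx":40,"dy":3,"dz":0,"twist":-7,"fingers":-1},{"dx":80,"dy":5,"dz":0,"twist":-14,"fingers":-1},{"dx":120,"dy":8,"dz":0,"twist":-21,"fingers":-1},{"dx":160,"dy":10,"dz":0,"twist":-28,"fingers":-1},{"dx":200,"dy":13,"dz":0,"twist":-35,"fingers":-1}]}}

```text
clock: 1.18
eef_pos: [0.2956, -0.3132, 0.2104]
tool_rot: [0.707, 0.707, 0.0, 0.0]
ft_force: [0.6, -0.7, 0.0]
grip_width: 0.0853
grasp_force: 0.0
```

Call:
{"op": "carry_out", "data": {"plan": [{"dx":31,"dy":25,"dz":0,"twist":-7,"fingers":-1},{"dx":62,"dy":50,"dz":0,"twist":-14,"fingers":-1},{"dx":94,"dy":75,"dz":0,"twist":-21,"fingers":-1},{"dx":125,"dy":100,"dz":0,"twist":-28,"fingers":-1},{"dx":156,"dy":125,"dz":0,"twist":-35,"fingers":-1}]}}

```text
clock: 1.6
eef_pos: [0.4216, -0.1575, 0.2106]
tool_rot: [0.461, 0.887, -0.0, 0.0]
ft_force: [0.4, -0.6, -0.2]
grip_width: 0.0854
grasp_force: 0.0
```

Call:
{"op": "carry_out", "data": {"plan": [{"dx":8,"dy":27,"dz":0,"twist":-7,"fingers":-1},{"dx":16,"dy":55,"dz":0,"twist":-14,"fingers":-1},{"dx":24,"dy":82,"dz":0,"twist":-21,"fingers":-1},{"dx":32,"dy":110,"dz":0,"twist":-28,"fingers":-1},{"dx":32,"dy":110,"dz":0,"twist":-35,"fingers":-1}]}}

```text
clock: 2.02
eef_pos: [0.4958, -0.0666, 0.2101]
tool_rot: [0.17, 0.985, 0.001, 0.001]
ft_force: [-0.4, -0.3, 0.8]
grip_width: 0.0852
grasp_force: 0.0
```

Call:
{"op": "carry_out", "data": {"plan": [{"dx":0,"dy":0,"dz":0,"twist":-7,"fingers":-1},{"dx":0,"dy":0,"dz":0,"twist":-14,"fingers":-1},{"dx":0,"dy":0,"dz":0,"twist":-21,"fingers":-1},{"dx":0,"dy":0,"dz":0,"twist":-24,"fingers":-1},{"dx":0,"dy":0,"dz":0,"twist":-24,"fingers":-1}]}}

```text
clock: 2.43
eef_pos: [0.4928, -0.0702, 0.2102]
tool_rot: [-0.033, 0.999, 0.0, -0.0]
ft_force: [-0.0, 0.2, 0.3]
grip_width: 0.0856
grasp_force: 0.0
```

```bash
python3 -c "
from h import *
w=shot('wrist','w1.png'); print(w['eye'],rot(w['attitude']).round(2).tolist()); go(493,-68,4,184); print(proj(w,(.491,-.068,.027)))"
```

```text
[ 0.40930071 -0.07494336  0.37285397] [[-0.07, 0.94, 0.32], [1.0, 0.06, 0.02], [-0.0, 0.32, -0.95]]
d [ -0.3   2.2 206.3] twist -0.3 yaw now -176.3 pos [492.8 -70.2 210.3] j6 -0.21 zaxis [-0. -0. -1.]
[322.82986841 203.87947938]
```

View pics/w1.png

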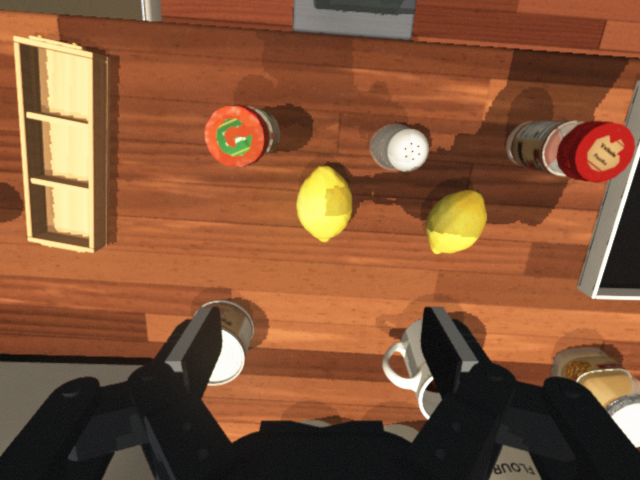

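The wrist view shows lemon_a/b at (325,203) and (457,222). Projecting the measured position of the first gives (323,204), so it agrees. Jar A's cap is at (238,135), the shaker top at (408,150) and jar B's cap at (598,150). Descending on the nearer lemon.

Call:
{"op": "carry_out", "data": {"plan": [{"dx":0,"dy":2,"dz":40,"twist":4,"fingers":-1},{"dx":0,"dy":2,"dz":80,"twist":4,"fingers":-1},{"dx":0,"dy":2,"dz":120,"twist":4,"fingers":-1},{"dx":0,"dy":2,"dz":150,"twist":4,"fingers":-1},{"dx":0,"dy":2,"dz":170,"twist":4,"fingers":-1}]}}

```text
clock: 2.9
eef_pos: [0.4902, -0.068, 0.037]
tool_rot: [0.003, 1.0, 0.0, -0.002]
ft_force: [-1.4, -0.2, -0.9]
grip_width: 0.0854
grasp_force: 0.0
```

Call:
{"op": "carry_out", "data": {"plan": [{"dx":0,"dy":0,"dz":12,"twist":0,"fingers":-1},{"dx":0,"dy":0,"dz":24,"twist":0,"fingers":-1},{"dx":0,"dy":0,"dz":35,"twist":0,"fingers":-1},{"dx":0,"dy":0,"dz":35,"twist":0,"fingers":0},{"dx":0,"dy":0,"dz":35,"twist":0,"fingers":1}]}}

```text
clock: 3.32
eef_pos: [0.4922, -0.0682, 0.0049]
tool_rot: [0.003, 1.0, 0.0, -0.001]
ft_force: [0.5, -0.1, 0.8]
grip_width: 0.0636
grasp_force: 0.0
```

Call:
{"op": "carry_out", "data": {"plan": [{"dx":0,"dy":0,"dz":0,"twist":0,"fingers":1},{"dx":0,"dy":0,"dz":0,"twist":0,"fingers":1},{"dx":0,"dy":0,"dz":0,"twist":0,"fingers":1},{"dx":0,"dy":0,"dz":0,"twist":0,"fingers":1},{"dx":0,"dy":0,"dz":0,"twist":0,"fingers":1}]}}

```text
clock: 3.73
eef_pos: [0.4935, -0.0683, 0.0066]
tool_rot: [0.002, 1.0, -0.0, 0.001]
ft_force: [-1.8, 1.0, 5.6]
grip_width: 0.0505
grasp_force: 60.5
```

```bash
python3 - <<'E'
from h import *
go(415,298,180,182)
w={'eye':[0.40930071,-0.07494336,0.37285397]}
E
```

```text
d [  79.8  365.9 -173.6] twist -2.3 yaw now 179.7 pos [493.5 -68.3   6.6] j6 -0.13 zaxis [ 0.002 -0.    -1.   ]
```

Call:
{"op": "carry_out", "data": {"plan": [{"dx":0,"dy":0,"dz":-30,"twist":0,"fingers":1},{"dx":0,"dy":0,"dz":-65,"twist":0,"fingers":1},{"dx":0,"dy":0,"dz":-105,"twist":0,"fingers":1},{"dx":10,"dy":15,"dz":-145,"twist":0,"fingers":1},{"dx":20,"dy":45,"dz":-160,"twist":0,"fingers":1}]}}

```text
clock: 4.15
eef_pos: [0.4763, -0.0252, 0.1708]
tool_rot: [0.005, 1.0, -0.001, 0.005]
ft_force: [1.1, 0.2, 0.1]
grip_width: 0.0507
grasp_force: 60.6
```

Call:
{"op": "carry_out", "data": {"plan": [{"dx":7,"dy":35,"dz":0,"twist":0,"fingers":1},{"dx":14,"dy":70,"dz":0,"twist":0,"fingers":1},{"dx":21,"dy":105,"dz":0,"twist":0,"fingers":1},{"dx":28,"dy":140,"dz":0,"twist":0,"fingers":1},{"dx":35,"dy":175,"dz":0,"twist":0,"fingers":1}]}}

```text
clock: 4.57
eef_pos: [0.4383, 0.1534, 0.1658]
tool_rot: [0.002, 1.0, 0.0, 0.001]
ft_force: [1.2, -0.3, -1.1]
grip_width: 0.0504
grasp_force: 60.6
```

Call:
{"op": "carry_out", "data": {"plan": [{"dx":5,"dy":35,"dz":0,"twist":-1,"fingers":1},{"dx":10,"dy":70,"dz":0,"twist":-2,"fingers":1},{"dx":15,"dy":105,"dz":0,"twist":-2,"fingers":1},{"dx":25,"dy":140,"dz":0,"twist":-2,"fingers":1},{"dx":25,"dy":145,"dz":0,"twist":-2,"fingers":1}]}}

```text
clock: 4.98
eef_pos: [0.4129, 0.3023, 0.1655]
tool_rot: [-0.018, 1.0, 0.002, 0.0]
ft_force: [0.4, -0.4, -0.9]
grip_width: 0.0504
grasp_force: 60.6
```

```bash
python3 - <<'E'
from h import *
go(413,297,15,182)
w=shot('wrist','w2.png'); print(bot.get_obs()['grip_width'],bot.get_obs()['grasp_force'])
t=shot('top')
for p in((147,236),(199,236),(144,322),(198,320)): print(proj(w,onz(t,*p,.026)).round())
E
```

```text
d [  0.2  -5.7 150.5] twist 0.1 yaw now -177.9 pos [412.9 302.3 165.5] j6 0.59 zaxis [ 0.     0.003 -1.   ]
0.05008349987943788 60.59539071517065
[379. 366.]
[247. 364.]
[391. 145.]
[227. 148.]
```

View pics/w2.png

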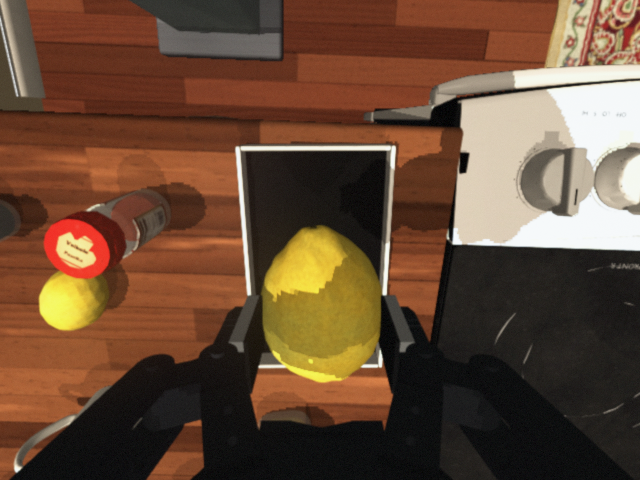

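The lemon is held. In the wrist view the tray's near rim runs from (237,147) to (396,147), and the far rim is near v=365. I'll recompute the tray centre from these.

```bash
python3 - <<'E'
from h import *
w=shot('wrist'); t=shot('top')
for p in((237,147),(396,147),(381,366),(391,250),(244,250)): print((onz(w,*p,.026)[:2]*1000).round(1))
for p in((147,235),(200,235),(145,322),(198,322)): print('t',(onz(t,*p,.026)[:2]*1000).round(1))
go(413,297,15,182)
E
```

```text
[355.6 226.9]
[351.  359.6]
[571.8 366.8]
[442.9 364.5]
[447.6 229.4]
t [573.3 369.3]
t [575.9 230.3]
t [348.5 357.1]
t [351.3 222. ]
d [  1.1   0.8 150.2] twist -0.2 yaw now -178.2 pos [414.2 296.4 165.2] j6 0.59 zaxis [-0.    -0.001 -1.   ]
```

Call:
{"op": "carry_out", "data": {"plan": [{"dx":0,"dy":0,"dz":40,"twist":0,"fingers":1},{"dx":0,"dy":0,"dz":80,"twist":0,"fingers":1},{"dx":0,"dy":0,"dz":115,"twist":0,"fingers":1},{"dx":0,"dy":0,"dz":138,"twist":0,"fingers":1},{"dx":0,"dy":0,"dz":150,"twist":0,"fingers":1}]}}

```text
clock: 5.6
eef_pos: [0.4124, 0.2933, 0.012]
tool_rot: [-0.014, 1.0, -0.002, -0.003]
ft_force: [-3.1, -0.9, 38.9]
grip_width: 0.0507
grasp_force: 71.0
```

Call:
{"op": "carry_out", "data": {"plan": [{"dx":0,"dy":0,"dz":0,"twist":0,"fingers":1},{"dx":0,"dy":0,"dz":0,"twist":0,"fingers":-0.3},{"dx":0,"dy":0,"dz":0,"twist":0,"fingers":-0.5},{"dx":0,"dy":0,"dz":0,"twist":0,"fingers":-0.7},{"dx":0,"dy":0,"dz":0,"twist":0,"fingers":-0.7}]}}

```text
clock: 6.02
eef_pos: [0.4151, 0.2971, 0.0162]
tool_rot: [-0.015, 1.0, 0.001, 0.001]
ft_force: [-0.4, 1.2, 1.0]
grip_width: 0.0725
grasp_force: 0.0
```

Call:
{"op": "carry_out", "data": {"plan": [{"dx":0,"dy":0,"dz":0,"twist":0,"fingers":-0.7},{"dx":0,"dy":0,"dz":-25,"twist":0,"fingers":-0.7},{"dx":0,"dy":0,"dz":-60,"twist":0,"fingers":-0.7},{"dx":0,"dy":0,"dz":-100,"twist":0,"fingers":-0.7},{"dx":0,"dy":0,"dz":-140,"twist":0,"fingers":-1}]}}

```text
clock: 6.43
eef_pos: [0.4136, 0.2966, 0.1567]
tool_rot: [-0.015, 1.0, -0.0, -0.001]
ft_force: [1.1, 0.8, 0.0]
grip_width: 0.0826
grasp_force: 0.0
```

```bash
python3 - <<'E'
from h import *
go(501,68,160,154)
w=shot('wrist','w3.png')
E
```

```text
d [ -80.4 -231.2   -3.2] twist 27.8 yaw now -178.2 pos [413.6 296.6 156.7] j6 0.59 zaxis [-0.001 -0.001 -1.   ]
```

View pics/w3.png

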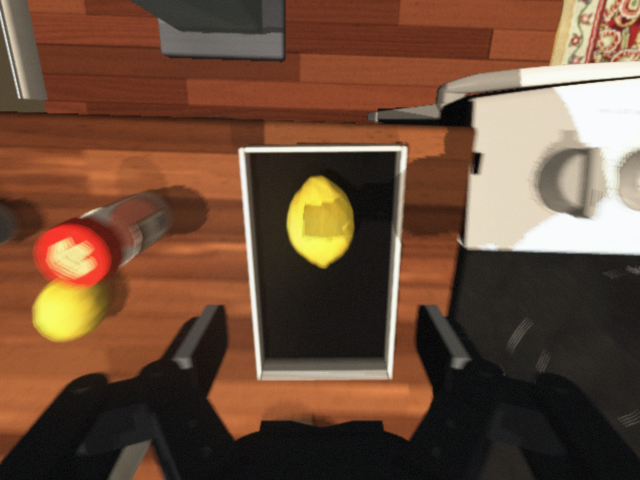

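The lemon rests in the tray at (321,222), in its near half. Going for the second lemon.

Call:
{"op": "carry_out", "data": {"plan": [{"dx":-14,"dy":-40,"dz":0,"twist":5,"fingers":-1},{"dx":-28,"dy":-78,"dz":0,"twist":10,"fingers":-1},{"dx":-42,"dy":-116,"dz":0,"twist":16,"fingers":-1},{"dx":-56,"dy":-155,"dz":0,"twist":22,"fingers":-1},{"dx":-68,"dy":-193,"dz":0,"twist":28,"fingers":-1}]}}

```text
clock: 6.9
eef_pos: [0.4889, 0.1047, 0.1557]
tool_rot: [0.229, 0.973, 0.0, 0.001]
ft_force: [1.1, -0.3, -0.6]
grip_width: 0.085
grasp_force: 0.0
```

Call:
{"op": "carry_out", "data": {"plan": [{"dx":7,"dy":-39,"dz":0,"twist":0,"fingers":-1},{"dx":7,"dy":-39,"dz":0,"twist":0,"fingers":-1},{"dx":7,"dy":-39,"dz":0,"twist":0,"fingers":-1},{"dx":7,"dy":-39,"dz":0,"twist":0,"fingers":-1},{"dx":7,"dy":-39,"dz":0,"twist":0,"fingers":-1}]}}

```text
clock: 7.32
eef_pos: [0.4654, 0.0751, 0.1558]
tool_rot: [0.226, 0.974, 0.0, 0.001]
ft_force: [0.0, -0.3, -0.4]
grip_width: 0.0853
grasp_force: 0.0
```

```bash
python3 - <<'E'
from meas import *
go(501,68,6,154)
w=shot('wrist','w4.png'); cn=blobs(w,(20,90,40),(38,255,255),(150,60,500,330),7)
P=mapz(w,cn,.027)*1000; print(cv2.fitEllipse(P), cent(cn), onz(w,*cent(cn),.027))
E
```

```text
d [-34.9   9.1 149.8] twist -0.2 yaw now 153.8 pos [465.4  75.1 155.8] j6 0.62 zaxis [ 0.002  0.    -1.   ]
((501.5049743652344, 69.1916732788086), (52.5789794921875, 72.71269226074219), 64.49951171875) (332.3987173923525, 256.7585225902888) [0.50028475 0.06979121 0.027     ]
```

View pics/w4.png

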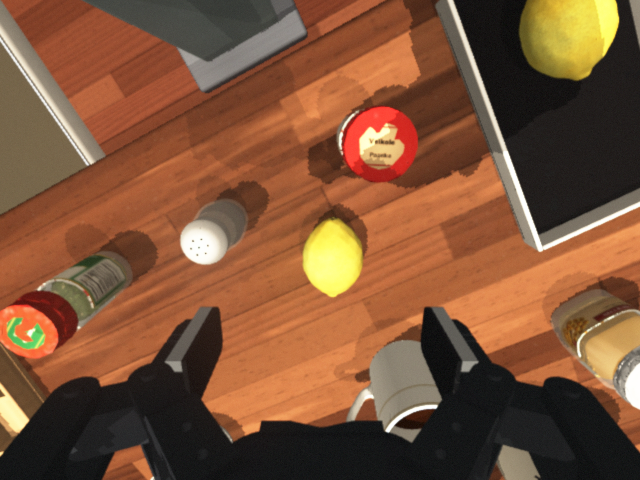

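The second lemon is centred at (332,257), which gives (501,69) mm and agrees with earlier. Its axis lines up with the tool. Jar B's cap is at (379,143) and the shaker top at (205,243).

Call:
{"op": "carry_out", "data": {"plan": [{"dx":-18,"dy":5,"dz":0,"twist":0,"fingers":-1},{"dx":-35,"dy":10,"dz":20,"twist":0,"fingers":-1},{"dx":-35,"dy":10,"dz":60,"twist":0,"fingers":-1},{"dx":-35,"dy":10,"dz":95,"twist":0,"fingers":-1},{"dx":-35,"dy":10,"dz":120,"twist":0,"fingers":-1}]}}

```text
clock: 7.78
eef_pos: [0.4997, 0.0689, 0.0326]
tool_rot: [0.226, 0.974, -0.0, -0.001]
ft_force: [0.0, -0.1, 0.4]
grip_width: 0.0851
grasp_force: 0.0
```

Call:
{"op": "carry_out", "data": {"plan": [{"dx":0,"dy":0,"dz":10,"twist":0,"fingers":-1},{"dx":0,"dy":0,"dz":20,"twist":0,"fingers":-1},{"dx":0,"dy":0,"dz":30,"twist":0,"fingers":-1},{"dx":0,"dy":0,"dz":30,"twist":0,"fingers":0},{"dx":0,"dy":0,"dz":30,"twist":0,"fingers":1}]}}

```text
clock: 8.2
eef_pos: [0.5012, 0.0682, 0.006]
tool_rot: [0.227, 0.974, 0.0, 0.001]
ft_force: [-1.1, -0.5, 0.3]
grip_width: 0.0638
grasp_force: 0.0
```

Call:
{"op": "carry_out", "data": {"plan": [{"dx":0,"dy":0,"dz":0,"twist":0,"fingers":1},{"dx":0,"dy":0,"dz":0,"twist":0,"fingers":1},{"dx":0,"dy":0,"dz":0,"twist":0,"fingers":1},{"dx":0,"dy":0,"dz":0,"twist":0,"fingers":1},{"dx":0,"dy":0,"dz":-15,"twist":0,"fingers":1}]}}

```text
clock: 8.62
eef_pos: [0.4992, 0.0677, 0.0197]
tool_rot: [0.227, 0.974, -0.0, -0.001]
ft_force: [-0.6, 0.6, -1.0]
grip_width: 0.0473
grasp_force: 59.7
```

Call:
{"op": "carry_out", "data": {"plan": [{"dx":0,"dy":0,"dz":-40,"twist":0,"fingers":1},{"dx":0,"dy":0,"dz":-80,"twist":0,"fingers":1},{"dx":0,"dy":0,"dz":-115,"twist":0,"fingers":1},{"dx":0,"dy":0,"dz":-140,"twist":0,"fingers":1},{"dx":0,"dy":0,"dz":-150,"twist":0,"fingers":1}]}}

```text
clock: 9.03
eef_pos: [0.5033, 0.0681, 0.1759]
tool_rot: [0.227, 0.974, 0.002, 0.005]
ft_force: [2.1, 0.8, -1.5]
grip_width: 0.0471
grasp_force: 59.8
```

```bash
python3 - <<'E'
from h import *
go(512,299,160,182)
E
```

```text
d [ 94.5 210.8  16.3] twist -28.3 yaw now 153.7 pos [503.3  68.1 175.9] j6 0.59 zaxis [ 0.01   0.001 -1.   ]
```

Call:
{"op": "carry_out", "data": {"plan": [{"dx":14,"dy":30,"dz":0,"twist":-5,"fingers":1},{"dx":29,"dy":65,"dz":0,"twist":-10,"fingers":1},{"dx":45,"dy":100,"dz":0,"twist":-16,"fingers":1},{"dx":60,"dy":135,"dz":0,"twist":-22,"fingers":1},{"dx":75,"dy":168,"dz":0,"twist":-28,"fingers":1}]}}

```text
clock: 9.45
eef_pos: [0.507, 0.2532, 0.1696]
tool_rot: [-0.018, 1.0, -0.0, -0.0]
ft_force: [0.9, -1.2, -1.0]
grip_width: 0.0471
grasp_force: 59.8
```

```bash
python3 - <<'E'
from h import *
go(512,299,18,182)
E
```

```text
d [ -6.7  45.6 151.6] twist 0.0 yaw now -178.0 pos [507.  253.2 169.6] j6 0.43 zaxis [-0.001 -0.    -1.   ]
```

Call:
{"op": "carry_out", "data": {"plan": [{"dx":-3,"dy":23,"dz":0,"twist":0,"fingers":1},{"dx":-7,"dy":46,"dz":10,"twist":0,"fingers":1},{"dx":-7,"dy":46,"dz":45,"twist":0,"fingers":1},{"dx":-7,"dy":46,"dz":80,"twist":0,"fingers":1},{"dx":-7,"dy":46,"dz":110,"twist":0,"fingers":1}]}}

```text
clock: 9.87
eef_pos: [0.512, 0.2981, 0.0577]
tool_rot: [-0.016, 1.0, -0.0, -0.001]
ft_force: [-0.0, 0.0, -0.8]
grip_width: 0.0477
grasp_force: 59.8
```

Call:
{"op": "carry_out", "data": {"plan": [{"dx":0,"dy":0,"dz":18,"twist":0,"fingers":1},{"dx":0,"dy":0,"dz":30,"twist":0,"fingers":1},{"dx":0,"dy":0,"dz":38,"twist":0,"fingers":1},{"dx":0,"dy":0,"dz":43,"twist":0,"fingers":1},{"dx":0,"dy":0,"dz":44,"twist":0,"fingers":1}]}}

```text
clock: 10.28
eef_pos: [0.5125, 0.2975, 0.0153]
tool_rot: [-0.015, 1.0, -0.0, -0.001]
ft_force: [0.4, -1.1, -0.2]
grip_width: 0.0475
grasp_force: 59.8
```

Call:
{"op": "carry_out", "data": {"plan": [{"dx":0,"dy":0,"dz":0,"twist":0,"fingers":1},{"dx":0,"dy":0,"dz":0,"twist":0,"fingers":-0.3},{"dx":0,"dy":0,"dz":0,"twist":0,"fingers":-0.5},{"dx":0,"dy":0,"dz":0,"twist":0,"fingers":-0.7},{"dx":0,"dy":0,"dz":0,"twist":0,"fingers":-0.7}]}}

```text
clock: 10.7
eef_pos: [0.5136, 0.2982, 0.0172]
tool_rot: [-0.015, 1.0, 0.0, 0.001]
ft_force: [0.2, 0.2, -0.3]
grip_width: 0.0727
grasp_force: 0.0
```

Call:
{"op": "carry_out", "data": {"plan": [{"dx":0,"dy":0,"dz":0,"twist":0,"fingers":-0.7},{"dx":0,"dy":0,"dz":-25,"twist":0,"fingers":-0.7},{"dx":0,"dy":0,"dz":-60,"twist":0,"fingers":-0.7},{"dx":0,"dy":0,"dz":-100,"twist":0,"fingers":-0.7},{"dx":0,"dy":0,"dz":-140,"twist":0,"fingers":-1}]}}

```text
clock: 11.12
eef_pos: [0.5123, 0.2975, 0.1573]
tool_rot: [-0.015, 1.0, -0.0, -0.001]
ft_force: [0.3, 0.1, 0.3]
grip_width: 0.0827
grasp_force: 0.0
```

```bash
python3 - <<'E'
from h import *
go(428,-7,200,180)
w=shot('wrist'); t=shot('top')
o=np.zeros((480,800,3),np.uint8); o[:,:440]=cv2.resize(w['image'],(440,330)).repeat(1,0)[:1].repeat(480,0)*0
o[:330,:440]=cv2.resize(w['image'],(440,330)); o[:330,440:800]=cv2.resize(t['image'][230:335,135:250],(360,330))
cv2.imwrite('pics/w5.png',o[:330,:,::-1])
E
```

```text
d [  93.6 -301.8  -42.3] twist 1.8 yaw now -178.2 pos [512.3 297.5 157.3] j6 0.5 zaxis [-0.002 -0.001 -1.   ]
```

View pics/w5.png

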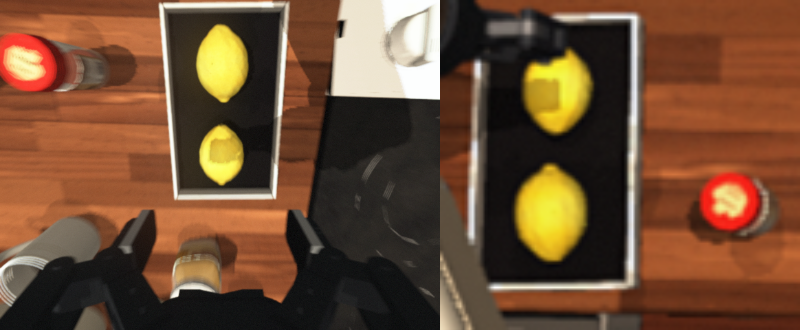

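Both lemons lie in the tray, at (222,62) and (221,153) in the wrist view. Next is the shaker, for the middle bay.

Call:
{"op": "carry_out", "data": {"plan": [{"dx":11,"dy":-36,"dz":-8,"twist":2,"fingers":-1},{"dx":22,"dy":-74,"dz":-16,"twist":2,"fingers":-1},{"dx":34,"dy":-112,"dz":-24,"twist":2,"fingers":-1},{"dx":45,"dy":-150,"dz":-32,"twist":2,"fingers":-1},{"dx":56,"dy":-188,"dz":-40,"twist":2,"fingers":-1}]}}

```text
clock: 11.63
eef_pos: [0.4618, 0.1068, 0.1964]
tool_rot: [0.002, 1.0, -0.0, 0.0]
ft_force: [0.0, -1.0, 0.3]
grip_width: 0.0854
grasp_force: 0.0
```

Call:
{"op": "carry_out", "data": {"plan": [{"dx":11,"dy":-38,"dz":0,"twist":0,"fingers":-1},{"dx":22,"dy":-76,"dz":0,"twist":0,"fingers":-1},{"dx":32,"dy":-105,"dz":0,"twist":0,"fingers":-1},{"dx":35,"dy":-114,"dz":0,"twist":0,"fingers":-1},{"dx":35,"dy":-114,"dz":0,"twist":0,"fingers":-1}]}}

```text
clock: 12.05
eef_pos: [0.4265, -0.0074, 0.1964]
tool_rot: [0.004, 1.0, -0.0, 0.0]
ft_force: [0.4, -0.0, -0.6]
grip_width: 0.0855
grasp_force: 0.0
```

```bash
python3 - <<'E'
from h import *
go(428,-7,26,180)
w=shot('wrist','w6.png')
for q in((.428,-.007,.088),(.428,-.007,0),(.42,.1365,.106),(.4245,-.14,.106)): print(proj(w,q).round())
E
```

```text
d [ -1.5   0.5 170.4] twist -0.5 yaw now 179.5 pos [426.5  -7.4 196.4] j6 -0.01 zaxis [ 0. -0. -1.]
[321. 229.]
[321. 204.]
[512. 225.]
[146. 233.]
```

View pics/w6.png

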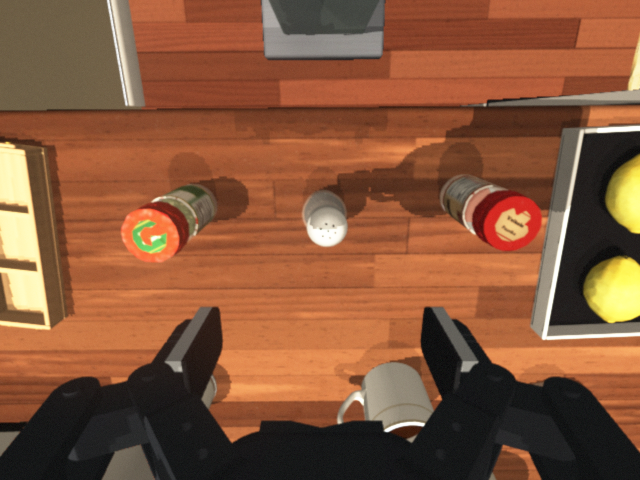

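The shaker top is at (327,228), against a prediction of (321,229), so it leans slightly toward +y. Jar caps A (150,235) and B (514,222) match their positions to 2–3 mm.

Call:
{"op": "carry_out", "data": {"plan": [{"dx":-1,"dy":3,"dz":30,"twist":0,"fingers":-1},{"dx":-1,"dy":3,"dz":65,"twist":0,"fingers":-1},{"dx":-1,"dy":3,"dz":100,"twist":0,"fingers":-1},{"dx":-1,"dy":3,"dz":130,"twist":0,"fingers":-1},{"dx":-1,"dy":3,"dz":150,"twist":0,"fingers":-1}]}}

```text
clock: 12.52
eef_pos: [0.4271, -0.0009, 0.0434]
tool_rot: [0.001, 1.0, 0.0, -0.002]
ft_force: [0.4, 0.8, -0.7]
grip_width: 0.0855
grasp_force: 0.0
```

Call:
{"op": "carry_out", "data": {"plan": [{"dx":0,"dy":0,"dz":10,"twist":0,"fingers":-1},{"dx":0,"dy":0,"dz":18,"twist":0,"fingers":-1},{"dx":0,"dy":0,"dz":20,"twist":0,"fingers":-0.5},{"dx":0,"dy":0,"dz":20,"twist":0,"fingers":0},{"dx":0,"dy":0,"dz":20,"twist":0,"fingers":0.2}]}}

```text
clock: 12.93
eef_pos: [0.4293, -0.0021, 0.0269]
tool_rot: [0.002, 1.0, 0.0, 0.001]
ft_force: [0.3, -0.1, -0.3]
grip_width: 0.0513
grasp_force: 0.0
```

Call:
{"op": "carry_out", "data": {"plan": [{"dx":0,"dy":0,"dz":0,"twist":0,"fingers":0.5},{"dx":0,"dy":0,"dz":0,"twist":0,"fingers":1},{"dx":0,"dy":0,"dz":0,"twist":0,"fingers":1},{"dx":0,"dy":0,"dz":0,"twist":0,"fingers":1},{"dx":0,"dy":0,"dz":0,"twist":0,"fingers":1}]}}

```text
clock: 13.35
eef_pos: [0.4295, -0.0027, 0.0276]
tool_rot: [0.002, 1.0, -0.0, 0.001]
ft_force: [-1.5, -0.6, 5.9]
grip_width: 0.0341
grasp_force: 56.6
```

```bash
python3 - <<'E'
from h import *
go(460,-328,170,172)
E
```

```text
d [ -32.4 -325.1 -142.3] twist 7.7 yaw now 179.7 pos [429.5  -2.7  27.6] j6 -0.0 zaxis [ 0.003 -0.    -1.   ]
```

The opening reads 34 mm, but the shaker is 44 mm across. Checking with the side camera.

```bash
python3 - <<'E'
from h import *
s=shot('side'); w=shot('wrist')
o=np.zeros((400,800,3),np.uint8); o[:,:400]=cv2.resize(s['image'][190:290,310:410],(400,400),interpolation=2)
o[:300,400:]=cv2.resize(w['image'],(400,300)); cv2.imwrite('pics/s7.png',o[:,:,::-1])
E
```

```text
(no output)
```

View pics/s7.png

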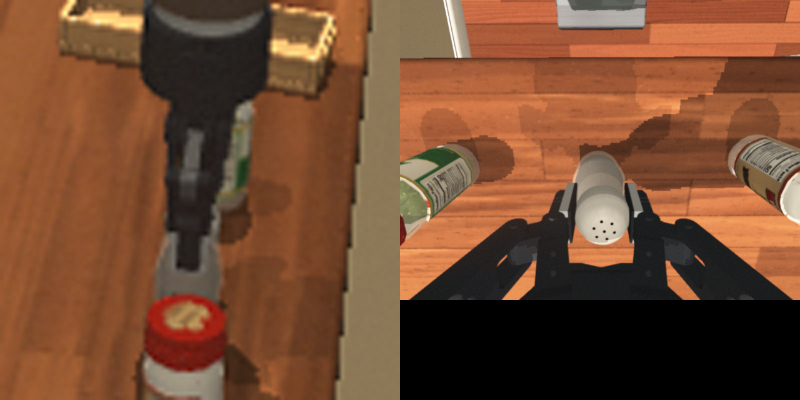

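The pads sit evenly on both sides of the shaker at its upper taper, and it stands upright. Lifting gently, then checking.

Call:
{"op": "carry_out", "data": {"plan": [{"dx":0,"dy":0,"dz":-10,"twist":0,"fingers":1},{"dx":0,"dy":0,"dz":-30,"twist":0,"fingers":1},{"dx":0,"dy":0,"dz":-60,"twist":0,"fingers":1},{"dx":0,"dy":0,"dz":-95,"twist":0,"fingers":1},{"dx":0,"dy":0,"dz":-130,"twist":0,"fingers":1}]}}

```text
clock: 13.87
eef_pos: [0.4274, -0.0026, 0.1575]
tool_rot: [0.002, 1.0, 0.0, -0.001]
ft_force: [1.2, -0.2, -2.2]
grip_width: 0.0337
grasp_force: 56.8
```

Call:
{"op": "carry_out", "data": {"plan": [{"dx":0,"dy":0,"dz":-15,"twist":0,"fingers":1},{"dx":0,"dy":-15,"dz":-20,"twist":0,"fingers":1},{"dx":-3,"dy":-45,"dz":-20,"twist":0,"fingers":1},{"dx":-6,"dy":-75,"dz":-20,"twist":0,"fingers":1},{"dx":-10,"dy":-105,"dz":-20,"twist":0,"fingers":1}]}}

```text
clock: 14.28
eef_pos: [0.4379, -0.1085, 0.1769]
tool_rot: [0.002, 1.0, 0.0, 0.001]
ft_force: [0.4, 0.4, -1.2]
grip_width: 0.0336
grasp_force: 56.8
```

Call:
{"op": "carry_out", "data": {"plan": [{"dx":-3,"dy":-32,"dz":0,"twist":2,"fingers":1},{"dx":-6,"dy":-64,"dz":0,"twist":4,"fingers":1},{"dx":-9,"dy":-96,"dz":0,"twist":6,"fingers":1},{"dx":-12,"dy":-128,"dz":0,"twist":8,"fingers":1},{"dx":-15,"dy":-155,"dz":0,"twist":8,"fingers":1}]}}

```text
clock: 14.7
eef_pos: [0.452, -0.2648, 0.1764]
tool_rot: [0.073, 0.997, -0.0, 0.0]
ft_force: [1.4, 1.0, -1.3]
grip_width: 0.034
grasp_force: 56.8
```

```bash
python3 - <<'E'
from h import *
go(460,-328,40,172); print(bot.get_obs()['grip_width'])
w=shot('wrist','w8.png')
E
```

```text
d [-17.1 -61.3 136.4] twist -0.4 yaw now 171.6 pos [ 452.  -264.8  176.4] j6 -0.38 zaxis [ 0. -0. -1.]
0.033973695929776206
```

View pics/w8.png

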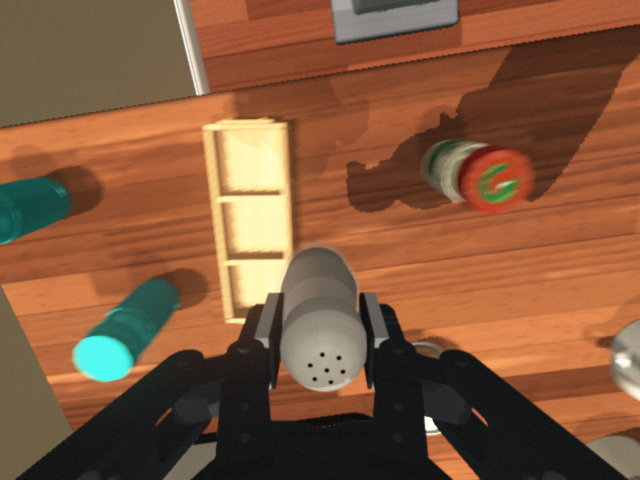

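The shaker is held upright. The caddy rim corners are at (204,127) and (289,124), with cross walls near v=196 and v=262. Measuring from a still picture.

```bash
python3 - <<'E'
from meas import *
w=shot('wrist')
cn=blobs(w,(15,30,110),(35,200,255),(190,100,305,330),5); P=mapz(w,cn,.028)
print(rect(P), cv2.boundingRect(cn))
# outer corners
for p in((204,127),(289,124),(292,250),(225,320)): print((onz(w,*p,.028)[:2]*1000).round(1))
for p in((220,198),(290,194),(226,262),(291,260)): print('wall',(onz(w,*p,.028)[:2]*1000).round(1))
hsv=cv2.cvtColor(w['image'],cv2.COLOR_RGB2HSV)
E
```

```text
[ 462.8 -324.9  208.9   72.7   -7.5] (214, 114, 91, 216)
[ 362.7 -356.3]
[ 371.  -284.7]
[ 483.3 -302.1]
[ 548.5 -383.1]
wall [ 424.3 -357.6]
wall [ 430.  -294.5]
wall [ 486.1 -367. ]
wall [ 493.3 -304.9]
```

```bash
python3 - <<'E'
from meas import *
w=shot('wrist'); t=shot('top')
def run(c,box):
    hsv=cv2.cvtColor(c['image'],cv2.COLOR_RGB2HSV); m=cv2.inRange(hsv,(14,30,120),(35,200,255)); m=cv2.morphologyEx(m,cv2.MORPH_CLOSE,np.ones((5,5))); 
    return m
m=run(w,0)
for v in range(110,250,10):
    r=np.where(m[v,180:330])[0]+180
    if len(r)>20:
        a,b=onz(w,r[0],v,.028),onz(w,r[-1],v,.028); print(v,r[0],r[-1],(a[:2]*1000).round(),(b[:2]*1000).round(),'mid',((a+b)[:2]*500).round(1))
g=cv2.cvtColor(w['image'],cv2.COLOR_RGB2GRAY)
print('col265',list(zip(range(180,280,2),g[180:280:2,262].tolist())))
cn=blobs(t,(15,40,120),(35,190,255),(392,238,440,332),9); print(rect(mapz(t,cn,.028)))
go(460,-328,40,172)
E
```

```text
120 224 278 [ 359. -335.] [ 366. -290.] mid [ 362.7 -312.3]
130 211 291 [ 366. -348.] [ 376. -280.] mid [ 370.5 -314. ]
140 212 292 [ 374. -349.] [ 384. -281.] mid [ 378.7 -314.9]
150 213 292 [ 382. -350.] [ 392. -283.] mid [ 386.9 -316.2]
160 214 292 [ 390. -351.] [ 400. -284.] mid [ 395.2 -317.6]
170 215 294 [ 399. -352.] [ 409. -284.] mid [ 403.9 -318.1]
180 216 293 [ 407. -354.] [ 418. -286.] mid [ 412.5 -319.9]
190 217 294 [ 416. -355.] [ 426. -287.] mid [ 421.4 -320.9]
200 219 295 [ 425. -355.] [ 436. -288.] mid [ 430.5 -321.5]
210 220 295 [ 435. -357.] [ 445. -289.] mid [ 439.7 -323. ]
220 221 296 [ 444. -358.] [ 454. -290.] mid [ 449.1 -324. ]
230 222 296 [ 454. -360.] [ 464. -292.] mid [ 458.6 -325.5]
240 223 296 [ 463. -361.] [ 473. -293.] mid [ 468.3 -327.1]
col265 [(180, 242), (182, 242), (184, 235), (186, 232), (188, 221), (190, 133), (192, 116), (194, 227), (196, 245), (198, 245), (200, 243), (202, 243), (204, 243), (206, 242), (208, 242), (210, 242), (212, 242), (214, 242), (216, 242), (218, 242), (220, 242), (222, 242), (224, 241), (226, 242), (228, 241), (230, 242), (232, 241), (234, 241), (236, 241), (238, 242), (240, 242), (242, 241), (244, 241), (246, 234), (248, 228), (250, 153), (252, 114), (254, 109), (256, 109), (258, 210), (260, 244), (262, 245), (264, 241), (266, 241), (268, 241), (270, 241), (272, 242), (274, 241), (276, 242), (278, 242)]
[ 505.7 -309.7  141.    53.8  -27.2]
d [-17.7 -63.2 135.9] twist -0.3 yaw now 171.7 pos [ 451.7 -263.   175.9] j6 -0.38 zaxis [-0.001  0.001 -1.   ]
```

Call:
{"op": "carry_out", "data": {"plan": [{"dx":-8,"dy":-30,"dz":0,"twist":-1,"fingers":1},{"dx":-16,"dy":-61,"dz":0,"twist":-1,"fingers":1},{"dx":-16,"dy":-61,"dz":10,"twist":-1,"fingers":1},{"dx":-16,"dy":-61,"dz":35,"twist":-1,"fingers":1},{"dx":-16,"dy":-61,"dz":60,"twist":-1,"fingers":1}]}}

```text
clock: 15.32
eef_pos: [0.4603, -0.3249, 0.1167]
tool_rot: [0.063, 0.998, -0.0, 0.001]
ft_force: [0.4, 0.1, -2.7]
grip_width: 0.0339
grasp_force: 57.1
```

Call:
{"op": "carry_out", "data": {"plan": [{"dx":0,"dy":0,"dz":20,"twist":0,"fingers":1},{"dx":0,"dy":0,"dz":35,"twist":0,"fingers":1},{"dx":0,"dy":0,"dz":45,"twist":0,"fingers":1},{"dx":0,"dy":0,"dz":45,"twist":0,"fingers":1},{"dx":0,"dy":0,"dz":45,"twist":0,"fingers":1}]}}

```text
clock: 15.73
eef_pos: [0.4593, -0.3243, 0.0713]
tool_rot: [0.063, 0.998, 0.0, -0.0]
ft_force: [0.0, -0.9, -0.2]
grip_width: 0.034
grasp_force: 57.1
```

```bash
python3 - <<'E'
from h import *
go(459,-326,34,172.4); o=bot.get_obs(); print(o['ft_force'],o['grip_width'])
w=shot('wrist'); s=shot('side')
o=np.zeros((400,800,3),np.uint8); o[:300,:400]=cv2.resize(s['image'][130:235,300:440],(400,300),interpolation=2)
o[:300,400:]=cv2.resize(w['image'],(400,300)); cv2.imwrite('pics/s9.png',o[:300,:,::-1])
E
```

```text
d [ 0.1 -1.7 37.3] twist 0.4 yaw now 172.8 pos [ 459.3 -324.3   71.3] j6 -0.49 zaxis [-0.001  0.001 -1.   ]
[ 0.02372932 -0.8995397  -0.21587573] 0.0340492667947103
```

View pics/s9.png

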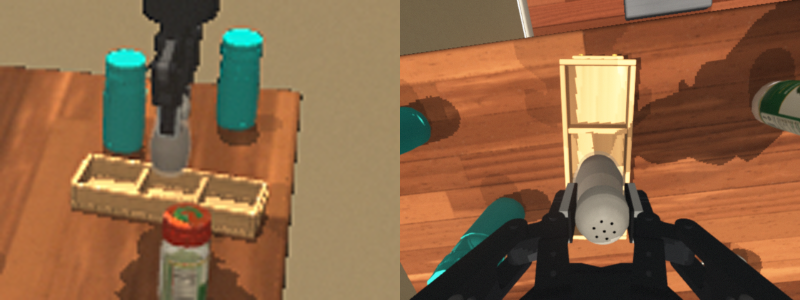

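The shaker hangs upright over the middle bay, with its base at (170,172) in the side crop. Lowering it in.

Call:
{"op": "carry_out", "data": {"plan": [{"dx":0,"dy":-2,"dz":12,"twist":0,"fingers":1},{"dx":0,"dy":-2,"dz":22,"twist":0,"fingers":1},{"dx":0,"dy":-2,"dz":30,"twist":0,"fingers":1},{"dx":0,"dy":-2,"dz":34,"twist":0,"fingers":1},{"dx":0,"dy":-2,"dz":36,"twist":0,"fingers":1}]}}

```text
clock: 16.25
eef_pos: [0.4585, -0.327, 0.0345]
tool_rot: [0.063, 0.998, 0.0, -0.001]
ft_force: [-0.2, -0.4, 0.2]
grip_width: 0.0336
grasp_force: 57.1
```

Call:
{"op": "carry_out", "data": {"plan": [{"dx":0,"dy":0,"dz":1,"twist":0,"fingers":1},{"dx":0,"dy":0,"dz":2,"twist":0,"fingers":1},{"dx":0,"dy":0,"dz":2,"twist":0,"fingers":1},{"dx":0,"dy":0,"dz":2,"twist":0,"fingers":1},{"dx":0,"dy":0,"dz":2,"twist":0,"fingers":1}]}}

```text
clock: 16.67
eef_pos: [0.4593, -0.3275, 0.0337]
tool_rot: [0.063, 0.998, -0.0, 0.0]
ft_force: [-0.0, 0.0, -1.7]
grip_width: 0.0336
grasp_force: 57.1
```

Call:
{"op": "carry_out", "data": {"plan": [{"dx":0,"dy":0,"dz":1,"twist":0,"fingers":0.1},{"dx":0,"dy":0,"dz":1,"twist":0,"fingers":0},{"dx":0,"dy":0,"dz":1,"twist":0,"fingers":-0.2},{"dx":0,"dy":0,"dz":1,"twist":0,"fingers":-0.6},{"dx":0,"dy":0,"dz":1,"twist":0,"fingers":-1}]}}

```text
clock: 17.08
eef_pos: [0.4592, -0.3274, 0.0325]
tool_rot: [0.063, 0.998, -0.0, 0.0]
ft_force: [0.2, -0.1, -0.1]
grip_width: 0.0735
grasp_force: 0.0
```

Call:
{"op": "carry_out", "data": {"plan": [{"dx":0,"dy":0,"dz":0,"twist":0,"fingers":-1},{"dx":0,"dy":0,"dz":-15,"twist":0,"fingers":-1},{"dx":0,"dy":0,"dz":-50,"twist":0,"fingers":-1},{"dx":0,"dy":0,"dz":-90,"twist":0,"fingers":-1},{"dx":0,"dy":0,"dz":-130,"twist":0,"fingers":-1}]}}

```text
clock: 17.5
eef_pos: [0.4582, -0.3268, 0.163]
tool_rot: [0.063, 0.998, 0.001, -0.001]
ft_force: [0.6, -0.3, 0.2]
grip_width: 0.0859
grasp_force: 0.0
```

Call:
{"op": "carry_out", "data": {"plan": [{"dx":0,"dy":0,"dz":-20,"twist":0,"fingers":-1},{"dx":0,"dy":0,"dz":-30,"twist":0,"fingers":-1},{"dx":0,"dy":0,"dz":-30,"twist":0,"fingers":-1},{"dx":0,"dy":0,"dz":-30,"twist":0,"fingers":-1},{"dx":0,"dy":0,"dz":-30,"twist":0,"fingers":-1}]}}

```text
clock: 17.92
eef_pos: [0.4579, -0.3265, 0.1899]
tool_rot: [0.063, 0.998, 0.001, -0.002]
ft_force: [0.1, 0.2, 0.2]
grip_width: 0.0856
grasp_force: 0.0
```

```bash
python3 - <<'E'
from meas import *
go(424,-140,190,172)
w=shot('wrist'); t=shot('top'); s=shot('side')
# jar A, wrist view: cap top disc
p=proj(w,(.4245,-.14,.106)); print(p)
u,v=p.astype(int); cn=blobs(w,(0,110,60),(16,255,255),(max(u-50,0),max(v-45,0),min(u+55,640),v+45),9,(168,110,60),(180,255,255)); print(cv2.boundingRect(cn),cv2.minEnclosingCircle(cn))
o=np.zeros((300,800,3),np.uint8); o[:,:400]=cv2.resize(s['image'][130:235,300:440],(400,300),interpolation=2)
o[:300,400:]=cv2.resize(w['image'],(400,300)); cv2.imwrite('pics/s10.png',o[:,:,::-1])
E
```

```text
d [ 57.1 180.7   0.5] twist 0.8 yaw now 172.8 pos [ 457.9 -326.5  189.9] j6 -0.49 zaxis [-0.004  0.003 -1.   ]
[581.67632693 159.86113394]
(531, 114, 109, 90) ((585.0, 158.5), 69.97330474853516)
```

View pics/s10.png

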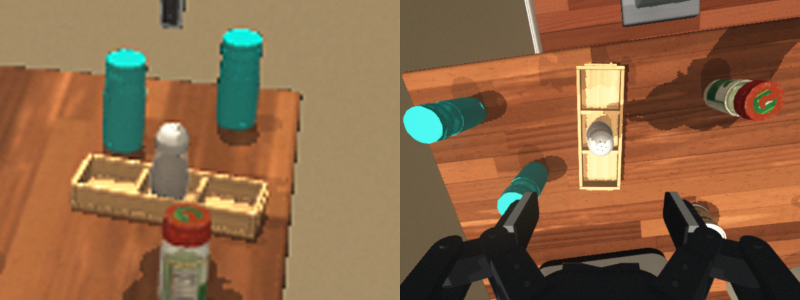

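The shaker stands in the middle bay at (172,160) in the side crop. Jar A's cap is in the wrist view where predicted, so I'll fetch jar A next.

Call:
{"op": "carry_out", "data": {"plan": [{"dx":11,"dy":35,"dz":0,"twist":0,"fingers":-1},{"dx":23,"dy":72,"dz":0,"twist":0,"fingers":-1},{"dx":35,"dy":110,"dz":0,"twist":0,"fingers":-1},{"dx":46,"dy":147,"dz":0,"twist":0,"fingers":-1},{"dx":57,"dy":181,"dz":0,"twist":0,"fingers":-1}]}}

```text
clock: 18.48
eef_pos: [0.424, -0.1386, 0.1911]
tool_rot: [0.063, 0.998, 0.0, -0.001]
ft_force: [0.6, 0.5, 0.9]
grip_width: 0.0855
grasp_force: 0.0
```

```bash
cat > jar.py <<'E'
from meas import *
import sys
x,y=map(float,sys.argv[1:3])
bot.get_obs(); shot('wrist'); shot('wrist')
w=shot('wrist'); u,v=proj(w,(x/1000,y/1000,.106)).astype(int); print('expect',u,v)
cn=blobs(w,(0,100,60),(18,255,255),(u-60,v-50,u+60,v+50),11,(165,100,60),(180,255,255)); b=cv2.boundingRect(cn)
# cap top is the lowest part of the blob in the picture (leans down); disc diameter = blob width
U=b[0]+b[2]/2; V=b[1]+b[3]-b[2]/2; print(b,(U,V),(onz(w,U,V,.106)*1000).round(1))
go(x,y,41,172.4)
E
python3 jar.py 424 -140
```

```text
expect 315 238
(255, 188, 120, 100) (315.0, 228.0) [ 415.8 -139.2  106. ]
d [-1.000e-01 -1.600e+00  1.507e+02] twist 0.6 yaw now 173.0 pos [ 424.4 -138.5  191.7] j6 -0.19 zaxis [-0.002  0.    -1.   ]
```

```bash
python3 - <<'E'
from meas import *
w=shot('wrist'); c=w['image'][178:298,255:375]; hsv=cv2.cvtColor(c,cv2.COLOR_RGB2HSV)
print('cap px',hsv[60-12,60-15],hsv[62,60+18],hsv[60,40],'wood',hsv[5,5],hsv[110,110])
m=cv2.inRange(hsv,(0,0,0),(8,255,255))&cv2.inRange(hsv,(0,180,90),(180,255,255))
g=cv2.medianBlur(cv2.cvtColor(c,cv2.COLOR_RGB2GRAY),3)
print(cv2.HoughCircles(cv2.medianBlur(hsv[:,:,1],3),cv2.HOUGH_GRADIENT,1.5,20,param1=80,param2=18,minRadius=28,maxRadius=45))
print(cv2.HoughCircles(g,cv2.HOUGH_GRADIENT,1.5,20,param1=80,param2=18,minRadius=28,maxRadius=45))
f=w['intrinsics'][0][0]; print('expected r px',f*.0225/(w['eye'][2]-.106), proj(w,(.4245,-.14,.106))-[255,178])
E
```

```text
cap px [  6 202 191] [ 59 134 201] [ 10 178 252] wood [  9 167 162] [ 11 171 170]
[[[65.25 56.25 28.9 ]
  [60.75 35.25 28.9 ]
  [84.75 42.75 44.05]]]
[[[ 65.25  56.25  30.85]
  [ 80.25  42.75  40.75]
  [ 57.75  36.75  30.7 ]
  [ 65.25  78.75  44.05]
  [ 24.75  15.75  34.15]
  [105.75  12.75  30.7 ]
  [ 21.75  80.25  30.4 ]]]
expected r px 31.788634149767983 [63.29046991 59.07391666]
```

The cap circle is found in both channels, about 2 px from the prediction and with the right radius. Descending.

Call:
{"op": "carry_out", "data": {"plan": [{"dx":1,"dy":0,"dz":30,"twist":0,"fingers":-1},{"dx":1,"dy":0,"dz":65,"twist":0,"fingers":-1},{"dx":1,"dy":0,"dz":95,"twist":0,"fingers":-1},{"dx":1,"dy":0,"dz":115,"twist":0,"fingers":-1},{"dx":1,"dy":0,"dz":130,"twist":0,"fingers":-1}]}}

```text
clock: 19.1
eef_pos: [0.4228, -0.1414, 0.0594]
tool_rot: [0.064, 0.998, 0.0, -0.002]
ft_force: [-0.7, -0.2, 0.1]
grip_width: 0.0855
grasp_force: 0.0
```

Call:
{"op": "carry_out", "data": {"plan": [{"dx":0,"dy":0,"dz":10,"twist":0,"fingers":-1},{"dx":0,"dy":0,"dz":18,"twist":0,"fingers":-1},{"dx":0,"dy":0,"dz":20,"twist":0,"fingers":-0.5},{"dx":0,"dy":0,"dz":20,"twist":0,"fingers":-0.1},{"dx":0,"dy":0,"dz":20,"twist":0,"fingers":0.1}]}}

```text
clock: 19.52
eef_pos: [0.4249, -0.1411, 0.0426]
tool_rot: [0.064, 0.998, -0.0, 0.0]
ft_force: [0.3, 0.2, -0.2]
grip_width: 0.0514
grasp_force: 0.0
```

Call:
{"op": "carry_out", "data": {"plan": [{"dx":0,"dy":0,"dz":0,"twist":0,"fingers":0.4},{"dx":0,"dy":0,"dz":0,"twist":0,"fingers":1},{"dx":0,"dy":0,"dz":0,"twist":0,"fingers":1},{"dx":0,"dy":0,"dz":0,"twist":0,"fingers":1},{"dx":0,"dy":0,"dz":0,"twist":0,"fingers":1}]}}

```text
clock: 19.93
eef_pos: [0.4252, -0.1408, 0.0431]
tool_rot: [0.063, 0.998, -0.0, 0.001]
ft_force: [0.5, 0.4, 3.8]
grip_width: 0.0432
grasp_force: 60.5
```

Call:
{"op": "carry_out", "data": {"plan": [{"dx":0,"dy":0,"dz":-10,"twist":0,"fingers":1},{"dx":0,"dy":0,"dz":-30,"twist":0,"fingers":1},{"dx":0,"dy":0,"dz":-60,"twist":0,"fingers":1},{"dx":0,"dy":0,"dz":-95,"twist":0,"fingers":1},{"dx":0,"dy":0,"dz":-130,"twist":0,"fingers":1}]}}

```text
clock: 20.35
eef_pos: [0.423, -0.14, 0.1729]
tool_rot: [0.063, 0.998, 0.0, -0.001]
ft_force: [1.3, -0.6, -0.8]
grip_width: 0.0433
grasp_force: 60.7
```

```bash
python3 -c "
from h import *
go(521,-335,180,172.4)"
```

```text
d [-121.7 -181.1   -7.6] twist 0.4 yaw now 172.8 pos [ 423.  -140.   172.9] j6 -0.19 zaxis [-0.003  0.001 -1.   ]
```

Call:
{"op": "carry_out", "data": {"plan": [{"dx":-18,"dy":-26,"dz":-7,"twist":0,"fingers":1},{"dx":-38,"dy":-56,"dz":-7,"twist":0,"fingers":1},{"dx":-58,"dy":-86,"dz":-7,"twist":0,"fingers":1},{"dx":-78,"dy":-116,"dz":-7,"twist":0,"fingers":1},{"dx":-98,"dy":-146,"dz":-7,"twist":0,"fingers":1}]}}

```text
clock: 20.77
eef_pos: [0.5033, -0.2988, 0.179]
tool_rot: [0.063, 0.998, 0.0, -0.0]
ft_force: [0.7, 0.3, 0.1]
grip_width: 0.0435
grasp_force: 60.9
```

Call:
{"op": "carry_out", "data": {"plan": [{"dx":-14,"dy":-20,"dz":0,"twist":0,"fingers":1},{"dx":-23,"dy":-34,"dz":0,"twist":0,"fingers":1},{"dx":-23,"dy":-34,"dz":0,"twist":0,"fingers":1},{"dx":-23,"dy":-34,"dz":20,"twist":0,"fingers":1},{"dx":-23,"dy":-34,"dz":45,"twist":0,"fingers":1}]}}

```text
clock: 21.18
eef_pos: [0.5228, -0.3349, 0.1356]
tool_rot: [0.063, 0.998, -0.001, 0.002]
ft_force: [0.4, -0.0, -1.5]
grip_width: 0.0433
grasp_force: 61.0
```

```bash
python3 -c "
from h import *
shot('side');go(521,-335,49,172.4)"
```

```text
d [-3.  -2.8 79.1] twist 0.4 yaw now 172.8 pos [ 519.  -332.2  128.1] j6 -0.44 zaxis [-0.007  0.005 -1.   ]
```

Call:
{"op": "carry_out", "data": {"plan": [{"dx":0,"dy":0,"dz":20,"twist":0,"fingers":1},{"dx":0,"dy":0,"dz":38,"twist":0,"fingers":1},{"dx":0,"dy":0,"dz":45,"twist":0,"fingers":1},{"dx":0,"dy":0,"dz":45,"twist":0,"fingers":1},{"dx":0,"dy":0,"dz":45,"twist":0,"fingers":1}]}}

```text
clock: 21.65
eef_pos: [0.5214, -0.3338, 0.0896]
tool_rot: [0.063, 0.998, 0.0, -0.0]
ft_force: [-0.1, -0.2, -1.1]
grip_width: 0.0431
grasp_force: 61.0
```

```bash
python3 -c "
from h import *
shot('side');go(521,-335,48.5,172.4)"
```

```text
d [ 1.1 -0.8 42. ] twist 0.4 yaw now 172.8 pos [ 522.2 -334.3   90.5] j6 -0.44 zaxis [ 0.001 -0.001 -1.   ]
```

Within 1 mm; lowering into the far bay.

Call:
{"op": "carry_out", "data": {"plan": [{"dx":0,"dy":0,"dz":12,"twist":0,"fingers":1},{"dx":0,"dy":0,"dz":24,"twist":0,"fingers":1},{"dx":0,"dy":0,"dz":33,"twist":0,"fingers":1},{"dx":0,"dy":0,"dz":38,"twist":0,"fingers":1},{"dx":0,"dy":0,"dz":40,"twist":0,"fingers":1}]}}

```text
clock: 22.12
eef_pos: [0.5215, -0.3342, 0.049]
tool_rot: [0.063, 0.998, 0.0, -0.0]
ft_force: [0.3, -0.6, -0.4]
grip_width: 0.0432
grasp_force: 61.0
```

Call:
{"op": "carry_out", "data": {"plan": [{"dx":0,"dy":0,"dz":1,"twist":0,"fingers":1},{"dx":0,"dy":0,"dz":2,"twist":0,"fingers":1},{"dx":0,"dy":0,"dz":2,"twist":0,"fingers":1},{"dx":0,"dy":0,"dz":2,"twist":0,"fingers":1},{"dx":0,"dy":0,"dz":2,"twist":0,"fingers":1}]}}

```text
clock: 22.53
eef_pos: [0.5222, -0.3346, 0.0481]
tool_rot: [0.063, 0.998, -0.0, 0.001]
ft_force: [-0.9, 0.8, 2.7]
grip_width: 0.0431
grasp_force: 61.1
```

Touching the floor (2.7 N). Release, rise, and travel to jar B.

Call:
{"op": "carry_out", "data": {"plan": [{"dx":0,"dy":0,"dz":0,"twist":0,"fingers":0},{"dx":0,"dy":0,"dz":0,"twist":0,"fingers":-0.2},{"dx":0,"dy":0,"dz":0,"twist":0,"fingers":-0.4},{"dx":0,"dy":0,"dz":0,"twist":0,"fingers":-0.7},{"dx":0,"dy":0,"dz":0,"twist":0,"fingers":-0.7}]}}

```text
clock: 22.95
eef_pos: [0.5216, -0.3343, 0.0471]
tool_rot: [0.063, 0.998, 0.0, -0.0]
ft_force: [0.2, 0.3, -0.4]
grip_width: 0.0725
grasp_force: 0.0
```

Call:
{"op": "carry_out", "data": {"plan": [{"dx":0,"dy":0,"dz":-5,"twist":0,"fingers":-0.7},{"dx":0,"dy":0,"dz":-25,"twist":0,"fingers":-0.7},{"dx":0,"dy":0,"dz":-60,"twist":0,"fingers":-0.7},{"dx":0,"dy":0,"dz":-100,"twist":0,"fingers":-0.7},{"dx":0,"dy":0,"dz":-140,"twist":0,"fingers":-1}]}}

```text
clock: 23.37
eef_pos: [0.521, -0.3338, 0.1884]
tool_rot: [0.063, 0.998, 0.0, -0.001]
ft_force: [1.4, -0.5, -0.2]
grip_width: 0.0823
grasp_force: 0.0
```

```bash
python3 - <<'E'
from meas import *
go(419,136.5,188,172.4)
s=shot('side'); t=shot('top')
for n,p in(('A top',(.521,-.335,.1)),): print(n,proj(s,p))
cn=blobs(s,(0,150,90),(14,255,255),(300,120,440,215),5,(170,130,90),(180,255,255)); print(cv2.boundingRect(cn))
E
```

```text
d [160.5 453.7   1.1] twist 0.4 yaw now 172.8 pos [ 521.  -333.8  188.4] j6 -0.44 zaxis [-0.002  0.001 -1.   ]
A top [339.60140862 169.01355696]
(300, 154, 105, 61)
```

Call:
{"op": "carry_out", "data": {"plan": [{"dx":12,"dy":35,"dz":0,"twist":0,"fingers":-1},{"dx":25,"dy":71,"dz":0,"twist":0,"fingers":-1},{"dx":38,"dy":107,"dz":0,"twist":0,"fingers":-1},{"dx":50,"dy":142,"dz":0,"twist":0,"fingers":-1},{"dx":63,"dy":178,"dz":0,"twist":0,"fingers":-1}]}}

```text
clock: 23.88
eef_pos: [0.4809, -0.1484, 0.1872]
tool_rot: [0.064, 0.998, 0.0, 0.0]
ft_force: [1.0, 1.2, 0.4]
grip_width: 0.085
grasp_force: 0.0
```

Call:
{"op": "carry_out", "data": {"plan": [{"dx":13,"dy":36,"dz":0,"twist":0,"fingers":-1},{"dx":26,"dy":72,"dz":0,"twist":0,"fingers":-1},{"dx":38,"dy":108,"dz":0,"twist":0,"fingers":-1},{"dx":51,"dy":144,"dz":0,"twist":0,"fingers":-1},{"dx":64,"dy":180,"dz":0,"twist":0,"fingers":-1}]}}

```text
clock: 24.3
eef_pos: [0.4401, 0.0384, 0.1875]
tool_rot: [0.063, 0.998, 0.0, 0.0]
ft_force: [0.3, 1.2, -0.6]
grip_width: 0.0853
grasp_force: 0.0
```

Call:
{"op": "carry_out", "data": {"plan": [{"dx":12,"dy":34,"dz":0,"twist":0,"fingers":-1},{"dx":24,"dy":68,"dz":0,"twist":0,"fingers":-1},{"dx":33,"dy":95,"dz":0,"twist":0,"fingers":-1},{"dx":33,"dy":95,"dz":0,"twist":0,"fingers":-1},{"dx":33,"dy":95,"dz":0,"twist":0,"fingers":-1}]}}

```text
clock: 24.72
eef_pos: [0.4197, 0.1365, 0.1873]
tool_rot: [0.061, 0.998, -0.0, 0.0]
ft_force: [-0.7, 0.4, 0.9]
grip_width: 0.0855
grasp_force: 0.0
```

```bash
python3 - <<'E'
from meas import *
shot('side'); w=shot('wrist'); go(419,136.5,41,172.4)
p=proj(w,(.419,.1365,.106)); u,v=p.astype(int); c=w['image'][v-60:v+60,u-60:u+60]; hsv=cv2.cvtColor(c,cv2.COLOR_RGB2HSV)
for g in(hsv[:,:,1],cv2.cvtColor(c,cv2.COLOR_RGB2GRAY)):
    h=cv2.HoughCircles(cv2.medianBlur(g,3),cv2.HOUGH_GRADIENT,1.5,20,param1=80,param2=18,minRadius=28,maxRadius=36)
    for q in h[0][:3]: print(q,(onz(w,q[0]+u-60,q[1]+v-60,.106)*1000).round(1))
E
```

```text
d [  1.3   1.5 146.3] twist 0.4 yaw now 172.8 pos [420.1 134.9 187.3] j6 0.44 zaxis [ 0. -0. -1.]
[62.25 57.75 29.95] [417.4 137.9 106. ]
[51.75 38.25 31.75] [401.8 132.2 106. ]
[53.25 44.25 35.05] [406.4 132.7 106. ]
[60.75 63.75 31.75] [421.9 136.2 106. ]
```

Jar B's cap circle agrees at about (419.5,137). Descend, grip, lift.

Call:
{"op": "carry_out", "data": {"plan": [{"dx":1,"dy":2,"dz":30,"twist":0,"fingers":-1},{"dx":1,"dy":2,"dz":62,"twist":0,"fingers":-1},{"dx":1,"dy":2,"dz":92,"twist":0,"fingers":-1},{"dx":1,"dy":2,"dz":112,"twist":0,"fingers":-1},{"dx":1,"dy":2,"dz":126,"twist":0,"fingers":-1}]}}

```text
clock: 25.23
eef_pos: [0.4181, 0.1352, 0.059]
tool_rot: [0.065, 0.998, -0.001, -0.002]
ft_force: [0.0, -0.2, 0.4]
grip_width: 0.0856
grasp_force: 0.0
```

Call:
{"op": "carry_out", "data": {"plan": [{"dx":0,"dy":0,"dz":10,"twist":0,"fingers":-1},{"dx":0,"dy":0,"dz":17,"twist":0,"fingers":-1},{"dx":0,"dy":0,"dz":19,"twist":0,"fingers":-0.5},{"dx":0,"dy":0,"dz":19,"twist":0,"fingers":-0.1},{"dx":0,"dy":0,"dz":19,"twist":0,"fingers":0.1}]}}

```text
clock: 25.65
eef_pos: [0.42, 0.1371, 0.0428]
tool_rot: [0.064, 0.998, 0.0, 0.0]
ft_force: [-0.4, -0.5, 0.1]
grip_width: 0.0516
grasp_force: 0.0
```

Call:
{"op": "carry_out", "data": {"plan": [{"dx":0,"dy":0,"dz":0,"twist":0,"fingers":0.4},{"dx":0,"dy":0,"dz":0,"twist":0,"fingers":1},{"dx":0,"dy":0,"dz":0,"twist":0,"fingers":1},{"dx":0,"dy":0,"dz":0,"twist":0,"fingers":1},{"dx":0,"dy":0,"dz":0,"twist":0,"fingers":1}]}}

```text
clock: 26.07
eef_pos: [0.4204, 0.1374, 0.0433]
tool_rot: [0.063, 0.998, 0.0, 0.001]
ft_force: [0.1, -1.2, 5.9]
grip_width: 0.0432
grasp_force: 61.1
```

Call:
{"op": "carry_out", "data": {"plan": [{"dx":0,"dy":0,"dz":-10,"twist":0,"fingers":1},{"dx":0,"dy":0,"dz":-30,"twist":0,"fingers":1},{"dx":0,"dy":0,"dz":-60,"twist":0,"fingers":1},{"dx":0,"dy":0,"dz":-95,"twist":0,"fingers":1},{"dx":0,"dy":0,"dz":-130,"twist":0,"fingers":1}]}}

```text
clock: 26.48
eef_pos: [0.4181, 0.1373, 0.1729]
tool_rot: [0.063, 0.998, -0.0, -0.001]
ft_force: [0.1, 0.1, -1.7]
grip_width: 0.0435
grasp_force: 61.1
```

```bash
python3 -c "
from h import *
shot('side');go(396.5,-318,180,172.4)"
```

```text
d [ -31.6 -456.5   -1.7] twist 0.4 yaw now 172.8 pos [422.6 138.8 180.3] j6 0.44 zaxis [ 0.01   0.004 -1.   ]
```

Call:
{"op": "carry_out", "data": {"plan": [{"dx":-2,"dy":-32,"dz":-3,"twist":0,"fingers":1},{"dx":-5,"dy":-69,"dz":-3,"twist":0,"fingers":1},{"dx":-7,"dy":-106,"dz":-3,"twist":0,"fingers":1},{"dx":-10,"dy":-143,"dz":-3,"twist":0,"fingers":1},{"dx":-12,"dy":-180,"dz":-3,"twist":0,"fingers":1}]}}

```text
clock: 26.95
eef_pos: [0.408, -0.0438, 0.175]
tool_rot: [0.063, 0.998, 0.0, 0.0]
ft_force: [0.5, -1.0, -0.8]
grip_width: 0.0433
grasp_force: 61.3
```

Call:
{"op": "carry_out", "data": {"plan": [{"dx":-3,"dy":-37,"dz":0,"twist":0,"fingers":1},{"dx":-5,"dy":-74,"dz":0,"twist":0,"fingers":1},{"dx":-8,"dy":-111,"dz":0,"twist":0,"fingers":1},{"dx":-10,"dy":-148,"dz":0,"twist":0,"fingers":1},{"dx":-12,"dy":-180,"dz":0,"twist":0,"fingers":1}]}}

```text
clock: 27.37
eef_pos: [0.3971, -0.2247, 0.1749]
tool_rot: [0.064, 0.998, 0.0, -0.0]
ft_force: [1.2, -0.4, -0.5]
grip_width: 0.0432
grasp_force: 61.3
```

Call:
{"op": "carry_out", "data": {"plan": [{"dx":-2,"dy":-30,"dz":0,"twist":0,"fingers":1},{"dx":-4,"dy":-60,"dz":0,"twist":0,"fingers":1},{"dx":-7,"dy":-85,"dz":0,"twist":0,"fingers":1},{"dx":-7,"dy":-96,"dz":0,"twist":0,"fingers":1},{"dx":-7,"dy":-96,"dz":0,"twist":0,"fingers":1}]}}

```text
clock: 27.78
eef_pos: [0.3922, -0.3206, 0.1745]
tool_rot: [0.065, 0.998, 0.0, -0.0]
ft_force: [-1.5, 0.2, -1.6]
grip_width: 0.0436
grasp_force: 61.4
```

```bash
python3 -c "
from h import *
shot('side');shot('side');shot('side');go(396.5,-318,90,172.4)"
```

```text
d [-4.3  0.  84.8] twist 0.4 yaw now 172.8 pos [ 392.3 -317.6  174.8] j6 -0.56 zaxis [-0.001  0.002 -1.   ]
```

Call:
{"op": "carry_out", "data": {"plan": [{"dx":-4,"dy":0,"dz":20,"twist":0,"fingers":1},{"dx":-4,"dy":0,"dz":50,"twist":0,"fingers":1},{"dx":-4,"dy":0,"dz":75,"twist":0,"fingers":1},{"dx":-4,"dy":0,"dz":85,"twist":0,"fingers":1},{"dx":-4,"dy":0,"dz":85,"twist":0,"fingers":1}]}}

```text
clock: 28.35
eef_pos: [0.3949, -0.3165, 0.0878]
tool_rot: [0.062, 0.998, 0.002, -0.003]
ft_force: [-1.1, 0.3, -1.2]
grip_width: 0.0437
grasp_force: 61.4
```

```bash
python3 -c "
from h import *
shot('side');shot('side');shot('side');go(396.5,-318,48.5,172.4)"
```

```text
d [ 1.5  1.4 43.3] twist 0.4 yaw now 172.8 pos [ 397.7 -319.6   91.8] j6 -0.55 zaxis [ 0.002 -0.001 -1.   ]
```

Call:
{"op": "carry_out", "data": {"plan": [{"dx":1,"dy":1,"dz":12,"twist":0,"fingers":1},{"dx":1,"dy":1,"dz":24,"twist":0,"fingers":1},{"dx":1,"dy":1,"dz":33,"twist":0,"fingers":1},{"dx":1,"dy":1,"dz":38,"twist":0,"fingers":1},{"dx":1,"dy":1,"dz":40,"twist":0,"fingers":1}]}}

```text
clock: 28.92
eef_pos: [0.3959, -0.3183, 0.0504]
tool_rot: [0.063, 0.998, -0.0, 0.0]
ft_force: [-0.9, 0.5, -2.0]
grip_width: 0.0435
grasp_force: 61.4
```

Call:
{"op": "carry_out", "data": {"plan": [{"dx":0,"dy":0,"dz":1,"twist":0,"fingers":1},{"dx":0,"dy":0,"dz":2,"twist":0,"fingers":1},{"dx":0,"dy":0,"dz":2,"twist":0,"fingers":1},{"dx":0,"dy":0,"dz":2,"twist":0,"fingers":1},{"dx":0,"dy":0,"dz":2,"twist":0,"fingers":1}]}}

```text
clock: 29.33
eef_pos: [0.3959, -0.3185, 0.0487]
tool_rot: [0.063, 0.998, -0.0, 0.0]
ft_force: [-0.0, 0.1, -2.0]
grip_width: 0.0432
grasp_force: 61.4
```

On or within 1 mm of the bay floor. Release and retreat.

Call:
{"op": "carry_out", "data": {"plan": [{"dx":0,"dy":0,"dz":1,"twist":0,"fingers":0.1},{"dx":0,"dy":0,"dz":1,"twist":0,"fingers":-0.2},{"dx":0,"dy":0,"dz":1,"twist":0,"fingers":-0.4},{"dx":0,"dy":0,"dz":1,"twist":0,"fingers":-0.7},{"dx":0,"dy":0,"dz":1,"twist":0,"fingers":-0.7}]}}

```text
clock: 29.75
eef_pos: [0.3957, -0.3183, 0.0473]
tool_rot: [0.063, 0.998, -0.0, 0.0]
ft_force: [-0.6, -0.9, 0.6]
grip_width: 0.0727
grasp_force: 0.0
```

Call:
{"op": "carry_out", "data": {"plan": [{"dx":0,"dy":0,"dz":-5,"twist":0,"fingers":-0.7},{"dx":0,"dy":0,"dz":-25,"twist":0,"fingers":-0.7},{"dx":0,"dy":0,"dz":-60,"twist":0,"fingers":-0.7},{"dx":0,"dy":0,"dz":-100,"twist":0,"fingers":-0.7},{"dx":0,"dy":0,"dz":-140,"twist":0,"fingers":-1}]}}

```text
clock: 30.17
eef_pos: [0.395, -0.3177, 0.1886]
tool_rot: [0.063, 0.998, 0.001, -0.001]
ft_force: [0.3, -1.1, -0.7]
grip_width: 0.0823
grasp_force: 0.0
```

Call:
{"op": "carry_out", "data": {"plan": [{"dx":0,"dy":35,"dz":-10,"twist":0,"fingers":-1},{"dx":0,"dy":70,"dz":-10,"twist":0,"fingers":-1},{"dx":0,"dy":105,"dz":-10,"twist":0,"fingers":-1},{"dx":0,"dy":140,"dz":-10,"twist":0,"fingers":-1},{"dx":0,"dy":140,"dz":-10,"twist":0,"fingers":-1}]}}

```text
clock: 30.58
eef_pos: [0.4134, -0.1745, 0.198]
tool_rot: [0.06, 0.998, 0.001, 0.0]
ft_force: [0.1, 0.5, -0.3]
grip_width: 0.0853
grasp_force: 0.0
```

```bash
python3 - <<'E'
from h import *
s=shot('side'); t=shot('top')
o=np.zeros((560,800,3),np.uint8); o[:300,:400]=cv2.resize(s['image'][130:235,300:440],(400,300),interpolation=2)
o[:300,400:]=cv2.resize(s['image'][200:400,200:467],(400,300)); o[300:,:]=cv2.resize(t['image'][175:335,60:550],(800,260))
cv2.imwrite('pics/end.png',o[:,:,::-1])
E
```

```text
(no output)
```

View pics/end.png

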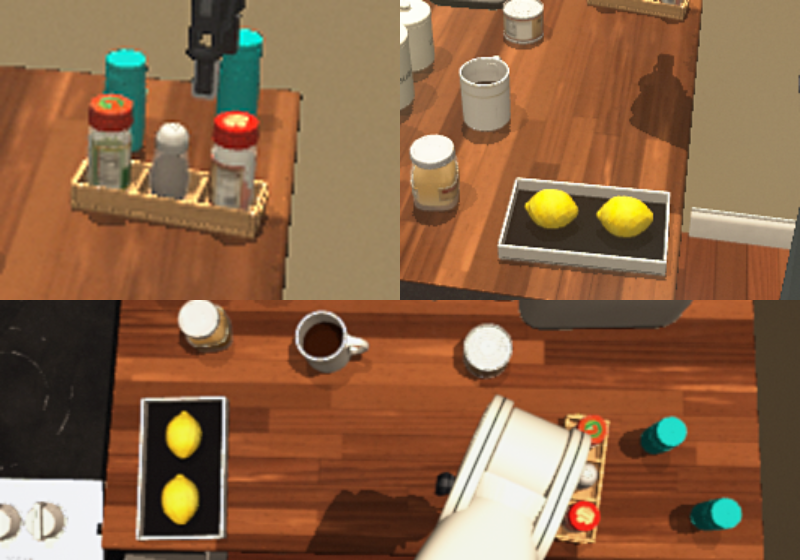

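The final picture shows both lemons in the tray, the shaker upright in the middle bay (170,160) with a jar on each side at (110,140) and (235,160), and the mug where it was. Handing in.

```bash
python3 -c "
from workcell import job_done; print(job_done())"
```

```text
the job is handed in; nothing more can be done
None
```

The job is handed in: both lemons are in the tray, the shaker stands in the caddy's middle bay with a red-capped jar on each side, nothing was knocked over and the mug was left where it stood; it finished at about 31 s, but no verdict came back.

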